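# Load the shaker mill and rock its locating block free

### The arm

A 6-joint arm with a two-finger parallel gripper is mounted at the origin on the work surface. World frame = base frame: x ahead of the robot, y to its left, z up, the work surface at z = 0. Lengths are in mm, angles in rad, forces in N, time in s.
With the tool pointing down it reaches from about 300 to 750 mm from the base axis. Payload 8.5 kg.
Tool frame: the origin (TCP) lies on the centre line of the jaws, within the pads' length; the fingertips stand 17 mm ahead of it and the grasp point (between the pads) lies 2 mm behind it (bot.tip_extent is the distance from the TCP to the fingertips, in mm); y points along the fingers, z is the direction in which the jaws open and shut, and the axes are right-handed (so a half turn about y gives the same grasp; the last joint's range is limited). The gripper opens to 88 mm and grips with 3 to 60 N. Pads are 18 mm wide; open, the fingers measure 123 mm over their backs; the gripper's body (75 mm by 187 mm) begins 45 mm behind the grasp point.
Start: joints at [1.092, 0.381, 1.297, -0, 1.464, -0.215], TCP at [143.405, 530.957, 255.748] pointing down, gripper open.
Joint ranges: [-3.11, 3.11], [-0.89, 2.33], [0.22, 2.48], [-1.42, 4.56], [0.17, 2.85], [-2.88, 2.88]. Speed limits (rad/s): [2.39, 2.39, 3.14, 3.14, 3.14, 3.14].

### API

Orientations are given as a unit quaternion [w, x, y, z].
In Python, from cell import read_state, vision, workorder, bot gives the robot as it stands.
- The arm moves only by the tool drive_tool, never from a script. Its arguments are lists of equal length, an entry for each row: "offset": the shift along the tool's x, y, z in mm, a list of three; "rot": the turn, a rotation vector about the tool's x, y, z in degrees, a list of three; "jaw": the closure, from 0 (fully open) to 1 (shut). A call has 1 to 8 rows; each row shifts and turns the commanded pose from where the row before left it, along the tool's axes as they then stand; what a row does not reach is not made up. A row lasts 1/8 s, in which the tool goes at most 62.5 mm and 10.7 degrees, less where a joint would pass 70% of its speed; a pose out of reach is approached as far as the arm can. A call with a gripper value outside its range is refused whole. The fingers move at their own pace and stop on an object; "grip_force" is the grip in N (left out, the last holds). Time passes only in rows, so rows that do not move let the fingers close. It gives the time, the measured TCP pose, the force and the opening at its end, in the units of the state.
- read_state(): the state, without advancing time (a new reading comes with each control period).
- vision.grab_frame(name): name is "side" or "top"; returns (picture, depth): 480x640x3 uint8, blue, green, red; 480x640 float32, mm along the optical axis (not along the pixel's ray), 0 where there is no reading.
- vision.camera_params(name): a dict with "camera_matrix" (3x3 intrinsics, pixels), "R" (3x3) and "t" (3): a world point X has camera coordinates R X + t. Camera axes: x right, y down, z forward; pixel columns grow to the right and rows downward; lengths in mm; the calibration is good to about 2 mm. A picture is of the moment at which its call begins. camera_params takes no time and is no camera call.
- workorder.hand_in(): hands the job in, once; it reports no verdict.
The state is a dict: "t": time; "joints": joint angles; "qd": joint speeds; "joint_torque": joint torques, N m; "position": TCP position; "tool_rot": TCP orientation; "contact_force": force on the tool from outside, world axes, zero at the start; "torque": the same for the moment, N m; "width": finger opening in mm.
Only numpy, scipy, OpenCV 4.12 (cv2) and the standard library are available. Lean on these libraries where they do the work, as an engineer would, in place of code of your own. Each camera call takes 0.05 s, during which the arm holds its last target.

### The job

Load the bench shaker mill: tip all five metal grinding balls from the small steel cup into the mill's open jar and stand the cup upright on the bench again. Then unlock the deck: grip the locating block that is stuck between the two stiff jaws of the deck lock, rock it side to side, towards one jaw and then the other, until both have given way and it frees, and lift it out. Finish still holding the block in the gripper, upright and still, just clear above its lock (about 2 cm above the lock's top, straight over the slot); leave the other things on the bench where they are.

Things in the scene. Friction and masses are not known exactly. Their poses are not given: they have to be found in the camera images.
- mill: The fixed shaker mill: white housing with a flat aluminium deck 170 mm (x) by 260 mm (y), deck top 50 mm above the bench. Origin under its centre on the bench; z up. The jar stands at +65 mm along its y, the deck lock at -65 mm along its y. It stands left or right on the bench, turned up to 0.5 rad.
- jar_mouth (a point): Centre of the mouth of the open steel jar fixed on the deck, 100 mm above the bench. Jar inside diameter 72 mm, outside 80 mm, 50 mm tall, inner floor 45 mm below this point.
- lock_top (a point): Middle of the deck lock at its top, 108 mm above the bench, 58 mm above the deck; axes as the mill's. A grey fixture 34 mm (x) by 74 mm (y) round a slot 38 mm wide along y, open at both x ends but for curbs. Curbs 8 mm high, 28 mm apart along y, keep the block's foot from sliding, so it must be leaned, pivoting on its foot, about 0.1 to 0.15 rad each way, to work the jaws.
- block: Loose aluminium locating block, about 0.16 kg, standing on the deck in the lock. Origin under its foot's centre, axes as the mill's. Foot 30 (x) by 24 (y) by 36 mm high; above it a neck and grip tab 24 (x) by 18 (y) up to 100 mm, so 42 mm stand above the lock's top. Grip the tab from above across its x. Pulled straight up it rises 5 mm, then its shoulders catch under the jaws.
- jaw_left (a joint): How far the steel jaw on the mill's +y side of the block has been pushed outward (to +y): 0 at the start, 0.005 m at its stop. The jaws, 10 mm high, 41 to 51 mm above the deck, reach over the block's shoulders and touch its neck. Leaning the neck against one pushes it out (about 7 N); it stays there. The block frees once both values sum to over 0.006 m, so push both nearly fully.
- jaw_right (a joint): The same for the jaw on the mill's -y side (outward is -y): 0 at the start, 0.005 m at its stop.
- cup: The small plain steel cup that holds the balls (0.1 kg): round, 50 mm tall, flaring straight from an outside diameter of 50 mm at the foot to 67 mm at the rim, wall 2.5 mm, open on top, with a straight black grip sleeve 64 mm across from 22 to 45 mm above its foot. Origin under its centre; z towards its mouth. On the bench, on the other side from the mill. It empties when tipped past 90 degrees. 
- ball0: One of five loose dense metal grinding balls, 12 mm across, 14 g, in the cup at the start. Origin at its centre.
- ball1: One of five loose dense metal grinding balls, 12 mm across, 14 g, in the cup at the start. Origin at its centre.
- ball2: One of five loose dense metal grinding balls, 12 mm across, 14 g, in the cup at the start. Origin at its centre.
- ball3: One of five loose dense metal grinding balls, 12 mm across, 14 g, in the cup at the start. Origin at its centre.
- ball4: One of five loose dense metal grinding balls, 12 mm across, 14 g, in the cup at the start. Origin at its centre.
- beaker: Bystander: empty glass beaker, 64 mm wide, 85 mm tall, about 120 mm nearer to the robot than the cup. Origin under its centre.
- jar_lid: Bystander: steel jar lid lying flat, 84 mm wide, 22 mm tall with its knob, about 120 mm beyond the cup. Origin under its centre.
- reagent_bottle: Bystander: white bottle, 64 mm wide, 140 mm tall, in the middle of the bench's back. Origin under its centre.
- spatula: Bystander: steel spatula 190 mm long lying near the robot. Origin under its middle.

How it is judged:
By the outcome, as a careful person would: the job done as asked, in the order asked, and still so for the second after the job is handed in, while the arm keeps its last pose, push and grip.
It also fails if it takes over 66 s, if anything falls off the work surface, if the arm or the gripper's body presses on something with over 40 N, if the wrist force passes 120 N, or if a joint passes its speed limit or range.

## Working session

There is one attempt and no reset: what is moved stays moved. The work goes in short steps, Python scripts to look and compute and a tool call to move; the robot and the scene stay as the last step left them, time stands still between calls to the robot, and variables do not carry over. Pictures are saved under pics/ and viewed, and the job is handed in when it is done.

Besides the shell and the picture viewer there is one more tool, called after ">>>" as name(argument=value, ...) on one line, values as JSON. drive_tool: Moves the arm, as the interface text tells. Its arguments: {"type":"object","properties":{"offset":{"type":"array"},"rot":{"type":"array"},"jaw":{"type":"array"},"grip_force":{"type":"number"}},"required":["offset","rot","jaw"]}

```bash
ls; mkdir -p pics
python3 - <<'E'
from cell import read_state, vision, workorder, bot
import cv2, numpy as np
print(read_state()); print(bot.tip_extent, [a for a in dir(bot) if a[0]!='_'])
for n in("side","top"):
    p,d=vision.grab_frame(n); cv2.imwrite(f"pics/{n}0.png",p); np.savez(f"pics/{n}0.npz",p=p,d=d)
    c=vision.camera_params(n); print(n,c)
E
```

```text
pics
{'t': 0.0, 'joints': array([ 1.09170317e+00,  3.81202010e-01,  1.29825625e+00, -2.71588815e-05,
        1.46360632e+00, -2.15279560e-01]), 'qd': array([ 1.26580814e-03,  9.75462388e-04,  1.22524280e-03, -5.30631866e-04,
        9.37770911e-08, -1.11204143e-04]), 'joint_torque': array([-6.07032462e-05, -4.37917221e+01, -2.24563855e+01,  7.13662547e-02,
        3.52184032e-02, -1.17121381e-04]), 'position': array([143.29566781, 530.73679274, 255.13604824]), 'tool_rot': array([-0.70047142,  0.70145663, -0.09316899,  0.0928328 ]), 'contact_force': array([ 0.58797101,  0.46251616, -0.13681366]), 'torque': array([-0.02171077,  0.01950596,  0.04162182]), 'width': 88.40588786577817}
17.0 ['PlanningError', 'tip_extent']
side {'camera_matrix': array([[436.28596358,   0.        , 317.5131547 ],
       [  0.        , 436.28596358, 239.69506157],
       [  0.        ,   0.        ,   1.        ]]), 'R': array([[-0.96709554, -0.2536985 , -0.01905995],
       [-0.17524865,  0.71860515, -0.67297441],
       [ 0.18442918, -0.64749032, -0.73942015]]), 't': array([564.1977272, 177.3332235, 689.4257625])}
top {'camera_matrix': array([[513.58785254,   0.        , 328.75289639],
       [  0.        , 513.58785254, 239.61629118],
       [  0.        ,   0.        ,   1.        ]]), 'R': array([[-0.01869495, -0.99945912,  0.02705506],
       [-0.99485358,  0.0159    , -0.10006772],
       [ 0.09958342, -0.02878658, -0.99461273]]), 't': array([  3.08958394, 574.95028089, 795.09635154])}
```

View pics/side0.png

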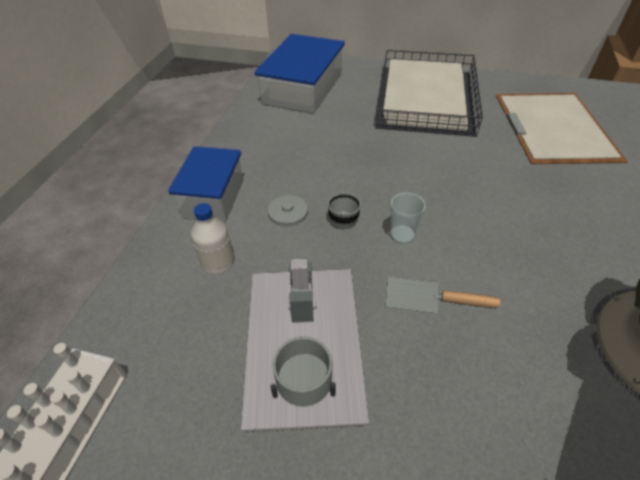

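View pics/top0.png

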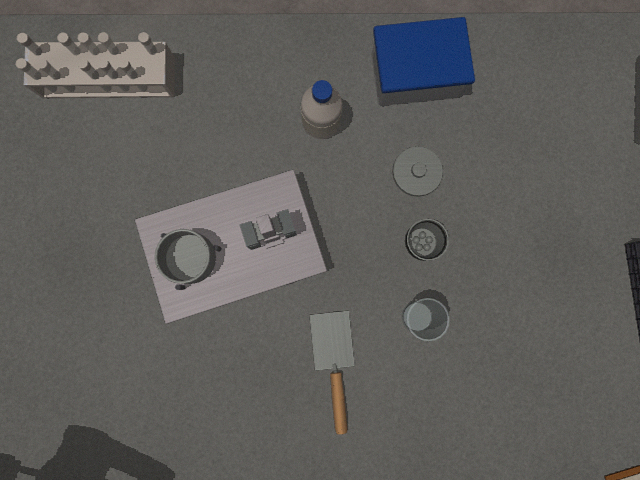

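```bash
cat > h.py <<'E'
import numpy as np, cv2
from cell import vision
def cloud(n,d):
    c=vision.camera_params(n);K=c['camera_matrix'];v,u=np.mgrid[0:480,0:640]
    P=np.stack([(u-K[0,2])*d/K[0,0],(v-K[1,2])*d/K[1,1],d],-1)
    return (P-c['t'])@c['R']
def ray(n,uv,z):
    c=vision.camera_params(n);K=c['camera_matrix'];uv=np.atleast_2d(np.float64(uv))
    r=np.c_[(uv-K[:2,2])/K[0,0],np.ones(len(uv))]@c['R'];o=-c['R'].T@c['t']
    return o+r*((z-o[2])/r[:,2])[:,None]
def proj(n,X):
    c=vision.camera_params(n);q=(np.atleast_2d(X)@c['R'].T+c['t'])@c['camera_matrix'].T
    return q[:,:2]/q[:,2:]
E
python3 - <<'E'
from h import *
np.set_printoptions(suppress=True,precision=1)
for n in("top","side"):
    f=np.load(f'pics/{n}0.npz');W=cloud(n,f['d']);d=f['d']
    print(n,'bench z',np.median(W[...,2][(d>0)]))
    # deck
    m=((abs(W[...,2]-50)<6)&(d>0)&(abs(W[...,1])<400)&(W[...,0]>200)&(W[...,0]<700)).astype(np.uint8)
    m=cv2.morphologyEx(m,cv2.MORPH_OPEN,np.ones((5,5)))
    k,l,s,c=cv2.connectedComponentsWithStats(m); i=1+np.argmax(s[1:,4]); m=(l==i).astype(np.uint8)
    P=ray(n,np.argwhere(m)[:,::-1],50)[:,:2]
    r=cv2.minAreaRect(P.astype(np.float32)); print('deck',r, 'z',np.median(W[m>0][:,2]))
    # tall clusters
    for lo,hi in((94,106),(104,112),(130,160),(44,53),(78,90)):
        m=((W[...,2]>lo)&(W[...,2]<hi)&(d>0)&(abs(W[...,1])<400)&(W[...,0]>200)&(W[...,0]<700)).astype(np.uint8)
        k,l,s,c=cv2.connectedComponentsWithStats(m)
        for i in range(1,k):
            if s[i,4]>25:
                Q=W[l==i]; cc,rr=cv2.minEnclosingCircle(Q[:,:2].astype(np.float32)); print(lo,hi,s[i],np.array(cc),round(rr,1),np.median(Q,0))
p=cv2.imread('pics/top0.png')
cv2.imwrite('pics/topz.png',np.hstack([cv2.resize(p[180:300,130:330],(800,480),interpolation=cv2.INTER_CUBIC)]))
cv2.imwrite('pics/topc.png',cv2.resize(p[130:350,370:470],(270,594),interpolation=cv2.INTER_CUBIC))
E
```

```text
top bench z 0.10223542186200618
deck ((567.1708984375, 146.79290771484375), (169.679931640625, 259.30364990234375), 17.12005043029785) z 49.90371517775003
94 106 [252 216  32  25 238] [584.2  84. ] 23.6 [584.7  76.4 101.1]
94 106 [154 229  57  55 525] [547.9 208.9] 40.3 [548.  210.7  99.3]
104 112 [276 209  19  26 291] [594.5  58. ] 18.5 [594.9  58.4 108. ]
104 112 [239 221  19  26 299] [578.1 111.9] 18.7 [578.4 111.9 107.9]
130 160 [256 214  18  22 259] [585.9  84.8] 14.0 [585.4  84.5 149.5]
44 53 [  135   170   192   154 13831] [566.6 146.9] 153.7 [565.  139.6  49.9]
44 53 [407 219  42  42 318] [ 571.4 -161.3] 33.5 [ 573.8 -170.3   48.7]
44 53 [421 303  20  33  75] [ 447.2 -154.1] 25.8 [ 445.  -171.5   49.2]
78 90 [159 232  30  46 126] [550.6 215.3] 35.2 [559.1 239.2  84.8]
78 90 [264 235  15   7  50] [573.2  80.9] 11.4 [573.1  80.8  85.4]
78 90 [190 237  23  46  82] [543.4 190.6] 34.7 [534.5 174.6  83.8]
78 90 [406 298  43  43 331] [ 449.2 -149.2] 31.9 [ 448.  -155.2   84.3]
side bench z 0.6214752842049079
deck ((566.9096069335938, 147.14369201660156), (169.57066345214844, 261.738
[... 524 characters left out ...]
]
44 53 [327 192  34  26 250] [ 570.9 -162.6] 34.3 [ 572.  -170.9   48.7]
44 53 [396 207  22   7  80] [ 448.7 -169.2] 20.2 [ 447.4 -174.6   48.4]
44 53 [390 218  30  13  90] [ 448.9 -142.6] 27.7 [ 448.4 -124.7   48.6]
44 53 [  241   269   128   162 12962] [567.6 146.7] 154.4 [559.5 161.5  50.5]
78 90 [391 192  35  27 311] [ 448.5 -150.2] 33.2 [ 448.9 -152.3   83.9]
78 90 [290 307  23   6 100] [576.1 118.8] 16.5 [576.1 119.4  84.5]
78 90 [276 342  53  28 235] [549.6 204.9] 35.8 [561.3 178.3  84.1]
78 90 [275 373  57  26 208] [544.4 219.3] 37.8 [534.2 243.1  83.8]
78 90 [330 382   6   6  32] [503.9 219.7] 4.3 [503.5 219.4  80.2]
78 90 [270 384   6   6  29] [580.4 240.9] 4.3 [580.3 241.9  80.4]
```

View pics/topz.png

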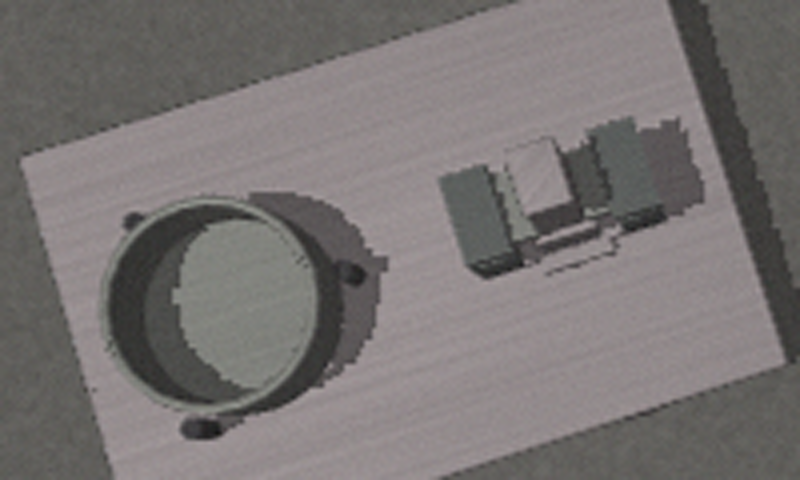

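```bash
cat >> h.py <<'E'
from scipy.spatial.transform import Rotation as Ro, Slerp
from cell import read_state
np.set_printoptions(suppress=True,precision=2)
def toolR(a,zj):  # a: approach dir (tool y), zj: approx jaw dir (tool z)
    y=np.float64(a)/np.linalg.norm(a); z=np.float64(zj)-np.dot(zj,y)*y; z/=np.linalg.norm(z)
    return Ro.from_matrix(np.c_[np.cross(y,z),y,z])
def cur():
    s=read_state(); q=s['tool_rot']; return np.array(s['position']),Ro.from_quat(q[[1,2,3,0]]),s
def plan(p1,R1,n,p0=None,R0=None,dp=0,dr=1,piv=None):
    """n rows from current pose to p1,R1, rounding, replays rounding. piv: tool-frame point (mm) moved straight"""
    p,R,s=cur()
    if p0 is not None: p,R=np.float64(p0),R0
    piv=np.zeros(3) if piv is None else np.float64(piv)
    ps=p.copy();Rs=R
    sl=Slerp([0,1],Ro.concatenate([Rs,R1])); g0=ps+Rs.apply(piv); g1=np.float64(p1)+R1.apply(piv)
    O=[];T=[]
    for k in range(1,n+1):
        Rt=sl(k/n); pt=g0+(g1-g0)*k/n-Rt.apply(piv)
        o=np.round(R.inv().apply(pt-p),dp); t=np.round(np.degrees((R.inv()*Rt).as_rotvec()),dr)
        p=p+R.apply(o); R=R*Ro.from_rotvec(np.radians(t)); O.append(o.tolist());T.append(t.tolist())
    print('offset',O,'\nrot',T); print('end',p,'err',p-p1,'ang',np.degrees((R.inv()*R1).magnitude()), 'maxstep',max(np.linalg.norm(O,axis=1)),max(np.linalg.norm(T,axis=1)))
    return p,R
E
python3 - <<'E'
from h import *
p,R,s=cur(); print(p); print(R.as_matrix())
E
```

```text
[143.34 530.77 255.23]
[[ 0.97 -0.    0.26]
 [-0.26 -0.    0.97]
 [-0.   -1.   -0.  ]]
```

Run:
```python
from h import *
p,R,s=cur()
pp,RR=plan([360,200,290],R*Ro.from_euler('zx',[0,20],degrees=True),8)
```

```text
offset [[37.0, -4.0, -33.0], [37.0, -6.0, -32.0], [37.0, -7.0, -33.0], [37.0, -9.0, -32.0], [37.0, -10.0, -31.0], [37.0, -11.0, -32.0], [36.0, -13.0, -30.0], [37.0, -14.0, -30.0]] 
rot [[2.5, 0.0, 0.0], [2.5, -0.0, 0.0], [2.5, 0.0, 0.0], [2.5, 0.0, -0.0], [2.5, 0.0, 0.0], [2.5, -0.0, -0.0], [2.5, -0.0, -0.0], [2.5, -0.0, -0.0]]
end [359.65 200.3  290.33] err [-0.35  0.3   0.33] ang 6.4719598819537035e-15 maxstep 50.1398045468867 2.5
```

>>> drive_tool(offset=[[37,-4,-33],[37,-6,-32],[37,-7,-33],[37,-9,-32],[37,-10,-31],[37,-11,-32],[36,-13,-30],[37,-14,-30]], rot=[[2.5,0,0],[2.5,0,0],[2.5,0,0],[2.5,0,0],[2.5,0,0],[2.5,0,0],[2.5,0,0],[2.5,0,0]], jaw=[0,0,0,0,0,0,0,0])

```text
t: 1.1
position: [360.1, 199.0, 290.8]
tool_rot: [0.812, -0.568, 0.075, -0.108]
contact_force: [-0.4, 0.3, 0.7]
width: 88.2
```

Run:
```python
from h import *
p,R,s=cur(); print(s['t'],p,s['joints']); print(R.as_matrix())
plan([560,-110,260],R*Ro.from_euler('zx',[15,-20],degrees=True),8)
```

```text
1.1 [360.15 199.05 290.79] [ 0.01  0.02  1.71  0.35  1.33 -1.37]
[[ 0.97  0.09  0.24]
 [-0.26  0.33  0.91]
 [ 0.   -0.94  0.34]]
offset [[34.0, -7.0, -30.0], [34.0, -7.0, -31.0], [34.0, -6.0, -30.0], [35.0, -7.0, -30.0], [34.0, -6.0, -31.0], [34.0, -5.0, -31.0], [34.0, -6.0, -30.0], [34.0, -5.0, -31.0]] 
rot [[-2.5, 0.3, 1.9], [-2.5, 0.4, 1.8], [-2.5, 0.3, 1.9], [-2.4, 0.3, 1.8], [-2.5, 0.3, 1.9], [-2.5, 0.4, 1.8], [-2.5, 0.3, 1.9], [-2.5, 0.3, 1.8]]
end [ 560.34 -109.88  259.47] err [ 0.34  0.12 -0.53] ang 0.05161830557246132 maxstep 46.62617290749907 3.1543620591175006
```

>>> drive_tool(offset=[[34,-7,-30],[34,-7,-31],[34,-6,-30],[35,-7,-30],[34,-6,-31],[34,-5,-31],[34,-6,-30],[34,-5,-31]], rot=[[-2.5,0.3,1.9],[-2.5,0.4,1.8],[-2.5,0.3,1.9],[-2.4,0.3,1.8],[-2.5,0.3,1.9],[-2.5,0.4,1.8],[-2.5,0.3,1.9],[-2.5,0.3,1.8]], jaw=[0,0,0,0,0,0,0,0])

```text
t: 2.1
position: [560.5, -109.8, 259.1]
tool_rot: [0.707, -0.683, 0.184, -0.0]
contact_force: [0.4, -0.7, 0.8]
width: 88.0
```

```bash
cat > fit.py <<'E'
from h import *
import json
from scipy.optimize import least_squares
# samples: joints, pos, R
S=[([1.09170317e+00,3.81202010e-01,1.29825625e+00,-2.7e-5,1.46360632e+00,-2.15279560e-01],[143.3,530.75,255.18],[-0.70047142,0.70145663,-0.09316899,0.0928328])]
try: S=json.load(open('S.json'))
except Exception: pass
def add():
    p,R,s=cur(); S.append((list(map(float,s['joints'])),list(map(float,p)),list(map(float,s['tool_rot'])))); json.dump(S,open('S.json','w'))
Rz=lambda t:Ro.from_rotvec([0,0,t]);Ry=lambda t:Ro.from_rotvec([0,t,0])
def fk(q,g,sg=(1,1)):
    h,a1,d,L1,a3,L2,a5,Lt=g
    # all z-up at zero, y-axis bends; j4 roll about forearm, j6 roll about tool
    R=Rz(q[0]); p=np.array([0,0,h])+R.apply([a1,0,0])
    R=R*Ry(q[1]); p=p+R.apply([0,d,L1])
    R=R*Ry(q[2]); p=p+R.apply([a3,0,L2])
    R=R*Rz(sg[0]*q[3])*Ry(q[4]); p=p+R.apply([a5,0,Lt])
    R=R*Rz(sg[1]*q[5])
    # tool: approach= local z. tool y=z_local ; tool z = x_local*sx ; tool x = y x z
    M=R.as_matrix(); return p,M
E
python3 - <<'E'
from fit import *
add()
p,R,s=cur(); print(s['t'],p,s['joints'])
S.insert(1,([0.01,0.02,1.71,0.35,1.33,-1.37],[360.15,199.05,290.79],[0.812,-0.568,0.075,-0.108]))
json.dump(S,open('S.json','w'))
for q,pp,tr in S:
    T=Ro.from_quat(np.array(tr)[[1,2,3,0]]).as_matrix()
    for sg in((1,1),(-1,1),(1,-1),(-1,-1)):
        M=fk(q,[0]*8,sg)[1]; print(sg,'appr err',M[:,2]-T[:,1],'roll map z in local',M.T@T[:,2])
E
```

```text
2.1 [ 560.53 -109.79  259.1 ] [-0.39  0.53  1.06 -0.03  1.81 -1.7 ]
(1, 1) appr err [-0.  0. -0.] roll map z in local [-1.  0.  0.]
(-1, 1) appr err [-0.  0. -0.] roll map z in local [-1.  0.  0.]
(1, -1) appr err [-0.  0. -0.] roll map z in local [-0.91  0.42  0.  ]
(-1, -1) appr err [-0.  0. -0.] roll map z in local [-0.91  0.42  0.  ]
(1, 1) appr err [-0.  0.  0.] roll map z in local [-1. -0.  0.]
(-1, 1) appr err [ 0.   -0.66  0.  ] roll map z in local [-0.77 -0.2  -0.6 ]
(1, -1) appr err [-0.  0.  0.] roll map z in local [0.92 0.39 0.  ]
(-1, -1) appr err [ 0.   -0.66  0.  ] roll map z in local [ 0.64  0.49 -0.6 ]
(1, 1) appr err [-0. -0.  0.] roll map z in local [-1.  0. -0.]
(-1, 1) appr err [0.03 0.06 0.  ] roll map z in local [-1.   -0.02  0.07]
(1, -1) appr err [-0. -0.  0.] roll map z in local [ 0.97 -0.25 -0.  ]
(-1, -1) appr err [0.03 0.06 0.  ] roll map z in local [ 0.97 -0.24  0.07]
```

Run:
```python
from fit import *
S[1][0]
W=[1,.2,1]
def res(v,full=False):
    h,d,L1,L2,Lt=v[:5]; g=[h,0,d,L1,0,L2,0,Lt]
    return np.concatenate([w*(fk(q,g)[0]-p) for (q,p,_),w in zip(S,W)])
r=least_squares(res,[250,110,400,400,250]);print(r.x,r.fun)
```

```text
[ -6.8  117.24 544.95 337.38 206.26] [ 0.59  0.57  1.    0.14 -1.9   0.04 -0.41  0.86 -1.01]
```

Run:
```python
from h import *
p,R,s=cur()
plan([571,-150,200],toolR([.3,-.5,-.8],[.8,.6,0]),5)
```

```text
offset [[7.0, 10.0, -7.0], [6.0, 12.0, -6.0], [5.0, 13.0, -5.0], [3.0, 13.0, -3.0], [1.0, 15.0, -3.0]] 
rot [[-2.0, 8.0, -9.6], [-2.1, 8.1, -9.6], [-2.0, 8.0, -9.5], [-2.0, 8.0, -9.6], [-2.1, 8.0, -9.6]]
end [ 571.02 -149.77  199.48] err [ 0.02  0.23 -0.52] ang 0.052829300695360626 maxstep 15.329709716755891 12.734991166074675
```

>>> drive_tool(offset=[[7,10,-7],[6,12,-6],[5,13,-5],[3,13,-3]], rot=[[-1.5,6,-8],[-1.5,6,-8],[-1.5,6,-8],[-1.5,6,-8]], jaw=[0,0,0,0])

```text
t: 2.6
position: [568.1, -138.4, 211.1]
tool_rot: [-0.59, 0.727, -0.13, 0.327]
contact_force: [-0.5, -0.4, -0.2]
width: 88.2
```

Run:
```python
from fit import *
add()
p,R,s=cur(); print(s['t'],p,s['joints']);print(R.as_matrix())
W=[1,.1]+[1]*9
def res(v):
    h,d,L1,L2,Lt=v[:5]; g=[h,0,d,L1,0,L2,0,Lt]
    return np.concatenate([w*(fk(q,g)[0]-p) for (q,p,_),w in zip(S,W)])
r=least_squares(res,[250,110,400,400,250]);print(r.x,r.fun)
def res2(v): return np.concatenate([w*(fk(q,v)[0]-p) for (q,p,_),w in zip(S,W)])
r=least_squares(res2,[250,0,110,400,0,400,0,250]);print(r.x,r.fun)
```

```text
2.6 [ 568.13 -138.44  211.07] [-0.37  0.39  1.46 -0.22  1.01 -1.18]
[[ 0.75  0.2   0.63]
 [-0.57 -0.27  0.77]
 [ 0.32 -0.94 -0.09]]
[-18.83 114.48 541.32 335.31 190.16] [ 1.48 -3.71  1.92 -0.28 -1.77 -0.   -1.03 -1.3  -0.59  4.55  3.38 -1.33]
[130.68  -1.49 117.51 537.32 103.35 351.83  -0.44 233.38] [-0.    0.01 -0.01 -0.02 -0.03  0.03 -0.01 -0.    0.01 -0.    0.    0.  ]
```

```bash
cat >> fit.py <<'E'
W=[1,.1]+[1]*9
def fit():
    f=lambda v:[v[0],0,v[1],v[2],v[3],v[4],0,v[5]]
    r=least_squares(lambda v: np.concatenate([w*(fk(q,f(v))[0]-p) for (q,p,_),w in zip(S,W)]),[130,117,537,100,350,233])
    return np.array(f(r.x)),abs(r.fun).max()
QL=np.array([[-3.11,3.11],[-.89,2.33],[.22,2.48],[-1.42,4.56],[.17,2.85],[-2.88,2.88]])
def fkT(q,g):
    p,M=fk(q,g); y=M[:,2]; z=-M[:,0]; return p,Ro.from_matrix(np.c_[np.cross(y,z),y,z])
def ik(p,R,g,q0):
    def f(q):
        pp,RR=fkT(q,g); return np.r_[(pp-p)/100,(RR.inv()*R).as_rotvec()]
    r=least_squares(f,np.clip(q0,QL[:,0]+.01,QL[:,1]-.01),bounds=(QL[:,0],QL[:,1])); return r.x,np.linalg.norm(r.fun)
E
python3 - <<'E'
from fit import *
g,e=fit();print(g,e)
E
```

```text
[130.19   0.   117.5  537.05 103.03 350.83   0.   233.08] 0.032134548421743146
```

```bash
cat > scan.py <<'E'
from fit import *
g,e=fit()
cup=np.array([571.,-162,0]); jar=np.array([547.9,209.,100]); lock=np.array([586.2,84.9,0]); th=.2993
bk=np.array([449.,-149.5]); lid=np.array([690.,-145])
# tool-frame body points (rel grasp point): y back negative
gx=np.linspace(-37.5,37.5,4); gz=np.linspace(-93.5,93.5,6)
B=[[x,-y,z] for x in gx for y in np.linspace(45,180,6) for z in gz]
B+=[[x,-y,z] for x in (-12,12) for y in (-19,0,20,45) for z in (-61,-40,40,61)]
B+=[[x,-y,z] for x in (-45,45) for y in (200,233) for z in (-45,45)]
B=np.array(B,float)
def coll(gp,R):
    P=gp+R.apply(B); m=8
    if P[:,2].min()<4: return 'bench'
    h=lambda c:np.hypot(P[:,0]-c[0],P[:,1]-c[1])
    if ((h(bk)<34+m)&(P[:,2]<87+m)).any(): return 'beaker'
    if ((h(lid)<44+m)&(P[:,2]<24+m)).any(): return 'lid'
    if ((h(jar)<46+m)&(P[:,2]<102+m)).any(): return 'jar'
    d=P-lock; u=d[:,0]*np.cos(th)+d[:,1]*np.sin(th); v=-d[:,0]*np.sin(th)+d[:,1]*np.cos(th)
    if ((abs(u)<20+m)&(abs(v)<40+m)&(P[:,2]<152+m)).any(): return 'lock'
    if ((abs(u)<85+m)&(v>-65-m)&(v<195+m)&(P[:,2]<52+m)).any(): return 'deck'
    return None
def tcp(gp,R): return gp+R.apply([0,2,0])
seeds=[[0,.5,1.3,0.0,1.3,0],[0,.5,1.3,1.5,1.,0],[0,.3,1.8,3.1,.8,0],[0,.5,1.3,-1,1,0]]
def best(gp,R,extra=()):
    az=np.arctan2(gp[1],gp[0]); out=None
    for s in list(extra)+seeds:
        s=np.array(s,float)
        if s is not None and s[0]==0: s[0]=az-.2
        for j6 in ((s[5],) if s[0]!=az-.2 else (-1.5,1.5)):
            s2=s.copy(); s2[5]=j6
            q,e=ik(tcp(gp,R),R,g,s2)
            if e<1e-3:
                mar=np.min(np.minimum(q-QL[:,0],QL[:,1]-q))
                if out is None or mar>out[1]: out=(q,mar)
    return out
def frames(psi,beta):
    a=np.array([np.cos(beta)*np.cos(psi),np.cos(beta)*np.sin(psi),-np.sin(beta)])
    z=np.array([-np.sin(psi),np.cos(psi),0])
    return toolR(a,z)
def pour(R0,phi,tilt,rho,drop=20,back=10):
    # world rotation Q bringing cup z to tilted dir; R=Q*R0
    Q=Ro.from_euler('z',phi)*Ro.from_euler('y',tilt)*Ro.from_euler('z',rho)
    cz=Q.apply([0,0,1]); f=np.array([np.cos(phi),np.sin(phi),0])
    # lowest rim pt: centre+50 cz + 33.5*dir (perp to cz, downward)
    dn=-np.array([0,0,1])+cz*cz[2]; dn/=np.linalg.norm(dn)
    lip=jar+[0,0,drop]-back*f
    foot=lip-50*cz-33.5*dn
    return Q,foot+33.5*cz,Q*R0
E
cat > run.py <<'E'
from scan import *
import sys
res=[]
for bd in (35,50,65,90):
  for ps in (range(-180,180,30)):
    R0=frames(np.radians(ps),np.radians(bd)); gp=cup+[0,0,33.5]
    c=coll(gp,R0)
    if c: continue
    b=best(gp,R0)
    if b is None or b[1]<.08: continue
    for ph in range(-180,180,45):
      for rh in range(-180,180,30):
        Q,gq,R=pour(R0,np.radians(ph),np.radians(115),np.radians(rh))
        if coll(gq,R): continue
        bp=best(gq,R,[b[0]])
        if bp is None or bp[1]<.08: continue
        dq=np.abs(bp[0]-b[0]); res.append((dq.max(),bd,ps,ph,rh,b[1],bp[1],dq,bp[0]))
res.sort(key=lambda r:r[0])
for r in res[:25]: print(*r)
print(len(res))
E
time timeout 570 python3 run.py
```

```text
1.2622598240029814 50 -150 -45 120 0.8918880701600922 0.4095147838209452 [0.29 0.09 0.18 1.22 0.81 1.26] [-0.    1.    0.93  0.73  2.44 -0.41]
1.392683157590402 35 -150 -45 120 0.7808279282277661 0.4792552293412182 [0.29 0.07 0.11 1.13 0.52 1.39] [ 0.04  0.95  0.89  0.49  2.37 -0.54]
1.423070620799252 50 -120 -45 90 0.726021518199373 0.40951478382107975 [0.23 0.16 0.39 1.42 1.14 1.  ] [-0.    1.    0.93  0.73  2.44 -0.41]
1.6094354009620897 50 -180 -45 150 0.7693247861692267 0.4095147838214066 [0.38 0.04 0.06 0.98 0.6  1.61] [-0.    1.    0.93  0.73  2.44 -0.41]
1.64540320301186 65 -30 90 30 0.16872124201532182 0.12977257571132284 [0.96 0.35 0.58 1.22 1.65 1.07] [ 0.49  0.97  1.16 -1.29  1.98 -2.52]
1.6846900958923794 35 -150 -90 150 0.7808279282277661 0.897704333388234 [0.07 0.39 0.58 1.68 0.46 1.5 ] [-0.18  0.63  1.58  1.05  1.4  -0.64]
1.6873692996995882 35 -150 -45 150 0.7808279282277661 0.8523427090475753 [0.19 0.21 0.14 1.32 0.15 1.69] [-0.06  0.81  1.14  0.68  2.   -0.83]
1.7067298116659961 35 -180 -45 150 0.6185150429281088 0.4792552293456689 [0.4  0.13 0.05 0.84 0.25 1.71] [
[... 1786 characters left out ...]
0951478382118234 [0.59 0.08 0.17 0.44 0.68 2.39] [-0.    1.    0.93  0.73  2.44 -0.41]
2.4708409435873997 35 -180 -90 -150 0.6185150429281088 0.6148269971896501 [0.17 0.51 1.03 1.83 1.03 2.47] [-0.19  0.57  1.87  1.48  1.09 -1.3 ]
2.5807853068091355 50 -180 0 150 0.7693247861692267 0.1340694334633432 [0.59 0.13 0.28 0.04 0.87 2.58] [ 0.21  1.09  0.71 -0.29  2.72 -1.38]
2.5858867290168064 35 -180 0 150 0.6185150429281088 0.3477253642062199 [0.61 0.08 0.08 0.01 0.38 2.59] [ 0.25  1.01  0.76 -0.34  2.5  -1.42]
2.5886414182669633 50 -120 90 90 0.726021518199373 0.11195814049966701 [0.76 0.   0.06 0.61 0.32 2.59] [ 0.53  0.83  1.38 -1.31  1.62 -2.  ]
113
real	1m37.670s
user	1m34.717s
sys	0m0.241s
```

```bash
python3 - <<'E'
from h import *
print(ray('top',[[322,90]],140), ray('side',[[204,211]],140))
f=np.load('pics/top0.npz');W=cloud('top',f['d']);Q=W[(W[...,2]>20)&(W[...,2]<200)&(abs(W[...,1]+0)<60)&(W[...,0]>620)&(W[...,0]<800)];print(Q.min(0),Q.max(0),np.median(Q,0))
E
cat > run2.py <<'E'
from scan import *
import scan
bt=np.array([710.,8.])
_c=coll
def coll2(gp,R):
    c=_c(gp,R)
    if c: return c
    P=gp+R.apply(B)
    if ((np.hypot(P[:,0]-bt[0],P[:,1]-bt[1])<36+8)&(P[:,2]<150)).any(): return 'bottle'
def chain(R0,q,ph,rh,drop=20,back=10,v=False):
    qs=[];mm=9
    for t in (0,25,50,70,85,100,115):
        Q,gq,R=pour(R0,ph,np.radians(t),rh,drop,back)
        c=coll2(gq,R)
        if c: return None,c+str(t)
        q,e=ik(tcp(gq,R),R,g,q)
        if e>1e-3: return None,'ik%d'%t
        mm=min(mm,np.min(np.minimum(q-QL[:,0],QL[:,1]-q))); qs.append(q)
    return np.array(qs),mm
if __name__=='__main__':
  res=[]
  for bd in (35,50,65,90):
   for ps in range(-180,180,30):
    for sg in (1,-1):
      R0=frames(np.radians(ps),np.radians(bd))
      if sg<0: R0=R0*Ro.from_euler('y',np.pi)
      gp=cup+[0,0,33.5]
      if coll2(gp,R0): continue
      b=best(gp,R0)
      if b is None or b[1]<.08: continue
      for ph in range(-180,180,45):
        for rh in range(-180,180,30):
          Q,gq,R=pour(R0,np.radians(ph),np.radians(115),np.radians(rh))
          if coll2(gq,R): continue
          qs,mm=chain(R0,b[0],np.radians(ph),np.radians(rh))
          if qs is None or mm<.08: continue
          dq=np.abs(np.diff(np.vstack([b[0],qs]),axis=0)).max(); res.append((mm,dq,bd,ps,sg,ph,rh,b[1]))
  res.sort(key=lambda r:-r[0])
  for r in res[:40]: print(np.round(r,2))
  print(len(res))
E
time timeout 570 python3 run2.py
```

```text
[[778.61   1.96 140.  ]] [[773.71   6.74 140.  ]]
[620.07 -29.    20.04] [799.65  59.92 142.9 ] [758.96  10.85  88.9 ]scan.py:45: RuntimeWarning: invalid value encountered in divide
  dn=-np.array([0,0,1])+cz*cz[2]; dn/=np.linalg.norm(dn)
Traceback (most recent call last):
  File "run2.py", line 35, in <module>
    qs,mm=chain(R0,b[0],np.radians(ph),np.radians(rh))
          ~~~~~^^^^^^^^^^^^^^^^^^^^^^^^^^^^^^^^^^^^^^^
  File "run2.py", line 16, in chain
    q,e=ik(tcp(gq,R),R,g,q)
        ~~^^^^^^^^^^^^^^^^^
  File "fit.py", line 32, in ik
    r=least_squares(f,np.clip(q0,QL[:,0]+.01,QL[:,1]-.01),bounds=(QL[:,0],QL[:,1])); return r.x,np.linalg.norm(r.fun)
ValueError: Residuals are not finite in the initial point.

real	0m1.661s
user	0m1.887s
sys	0m0.114s
```

```bash
sed -i 's/dn=-np.array.*$/dn=np.array([np.cos(phi)*np.cos(tilt),np.sin(phi)*np.cos(tilt),-np.sin(tilt)])/; s/lip=jar+\[0,0,drop\]/lip=jar+[0,0,drop+50*max(np.cos(tilt),0)]/' scan.py; sed -i 's/bt=np.array.*/bt=np.array([776.,5.])/' run2.py
time timeout 570 python3 run2.py
```

```text
[   0.6     0.76   35.   -150.      1.    -90.    150.      0.78]
[   0.6     0.87   35.   -180.      1.    -90.   -180.      0.62]
[   0.46    2.18   35.   -150.     -1.     45.    150.      0.59]
[   0.46    1.89   35.   -180.     -1.     45.   -180.      0.62]
[   0.39    1.1    50.    120.     -1.     45.   -120.      0.88]
[   0.39    1.48   50.    150.     -1.     45.   -150.      0.77]
[   0.39    1.89   50.   -180.     -1.     45.   -180.      0.77]
[   0.39    2.23   50.   -150.     -1.     45.    150.      0.6 ]
[   0.32    1.47   50.   -180.     -1.     90.   -180.      0.77]
[   0.32    1.82   50.   -150.     -1.     90.    150.      0.6 ]
[   0.32    2.09   50.   -120.     -1.     90.    120.      0.33]
[   0.32    1.07   50.    150.     -1.     90.   -150.      0.77]
[   0.32    0.69   50.    120.     -1.     90.   -120.      0.88]
[   0.26    1.07   35.   -180.      1.    -45.   -180.      0.62]
[   0.26    0.8    35.   -150.      1.    -45.    150.      0.78]
[ 0.13  0.82 65.    0.   -1.   90.    0.    0.29]
[   0.13    2.07   65.   -150.     -1.     90.    150.      0.55]
[   0.13    1.67   65.   -180.     -1.     90.   -180.      0.94]
[  0.13   1.96  65.   -30.    -1.    90.    30.     0.17]
[   0.13    1.27   65.    150.     -1.     90.   -150.      0.93]
[   0.13    0.87   65.    120.     -1.     90.   -120.      1.01]
21
real	0m46.025s
user	0m45.457s
sys	0m0.199s
```

```bash
sed -i 's/P=gp+R.apply(B); m=8/P=gp+R.apply(B); m=MG/; s/^g,e=fit()/g,e=fit(); MG=8/' scan.py
cat > run3.py <<'E'
import scan
from run2 import *
res=[]
for mg in (8,20,30):
 scan.MG=mg
 for bd in (30,35,40,45):
  for ps in (-180,-165,-150,-135,-120):
   R0=frames(np.radians(ps),np.radians(bd)); gp=cup+[0,0,33.5]
   sv=scan.MG; scan.MG=8; c=coll2(gp,R0) or coll2(gp+[0,0,120],R0); scan.MG=sv
   if c: continue
   b=best(gp,R0)
   if b is None: continue
   for ph in (-165,-150,-135,-120,-105,-90,-75,-60):
    for dr in (0,):
     qs,mm=chain(R0,b[0],np.radians(ph),np.radians(-ps+dr))
     if qs is None or mm<.2: continue
     res.append((mg,mm,np.abs(np.diff(np.vstack([b[0],qs]),axis=0)).max(),bd,ps,ph,b[1]))
res.sort(key=lambda r:(-r[0],-r[1]))
for r in res[:25]: print(np.round(r,2))
E
timeout 500 python3 run3.py
```

```text
[   8.      0.68    0.77   35.   -165.   -105.      0.68]
[   8.      0.68    0.82   35.   -180.   -105.      0.62]
[   8.      0.68    0.71   35.   -150.   -105.      0.78]
[   8.      0.67    0.76   40.   -150.    -90.      0.82]
[   8.      0.67    0.81   40.   -165.    -90.      0.73]
[   8.      0.67    0.86   40.   -180.    -90.      0.67]
[   8.      0.67    0.69   40.   -120.    -90.      0.6 ]
[   8.      0.67    0.72   40.   -135.    -90.      0.71]
[   8.      0.62    0.83   30.   -180.   -105.      0.57]
[   8.      0.62    0.77   30.   -165.   -105.      0.64]
[   8.      0.6     0.76   35.   -150.    -90.      0.78]
[   8.      0.6     0.87   35.   -180.    -90.      0.62]
[   8.      0.6     0.81   35.   -165.    -90.      0.68]
[   8.      0.59    0.75   40.   -135.    -75.      0.71]
[   8.      0.59    0.72   40.   -120.    -75.      0.6 ]
[   8.      0.59    0.9    40.   -180.    -75.      0.67]
[   8.      0.59    0.84   40.   -165.    -75.      0.73]
[   8.      0.59    0.79   40.   -150.    -75.      0.82]
[   8.      0.54    0.88   30.   -180.    -90.      0.57]
[   8.      0.54    0.82   30.   -165.    -90.      0.64]
[   8.      0.54    0.65   35.   -150.   -120.      0.78]
[   8.      0.54    0.76   35.   -180.   -120.      0.62]
[   8.      0.54    0.71   35.   -165.   -120.      0.68]
[   8.      0.51    0.91   35.   -180.    -75.      0.62]
[   8.      0.51    0.85   35.   -165.    -75.      0.68]
```

```bash
cat > go.py <<'E'
from run2 import *
PS,BD,PH,DROP,BACK=np.radians(-150),np.radians(40),np.radians(-95),26,10
cup[:]=[571.2,-162,0]
R0=frames(PS,BD)
def gpose(back=0,up=0):
    gp=cup+[0,0,33.5+up]-back*R0.apply([0,1,0]); return tcp(gp,R0),R0
def ppose(t,up=0,back=BACK,drop=DROP,base=None):
    Q,gq,R=pour(base or R0,PH,np.radians(t),-PS,drop,back); return tcp(gq,R)+[0,0,up],R
def check(P):  # P list of (p,R) row targets starting from current
    p,R,s=cur(); q=np.array(s['joints'])
    mxe=0;sp=0;mm=9;cl=[]
    for p,R in P:
        q2,e=ik(p,R,g,q); mxe=max(mxe,e); sp=max(sp,(abs(q2-q)/[2.39,2.39,3.14,3.14,3.14,3.14]).max()*8); q=q2
        mm=min(mm,np.min(np.minimum(q-QL[:,0],QL[:,1]-q)));c=coll2(p-R.apply([0,2,0]),R)
        if c: cl.append(c)
    print('ik',round(mxe,4),'speed frac',round(sp,2),'margin',round(mm,2),cl,q)
def rows(p1,R1,n,chunk=8,**k):
    p,R,s=cur(); sl=Slerp([0,1],Ro.concatenate([R,R1])); P=[(p+(p1-p)*i/n,sl(i/n)) for i in range(1,n+1)]
    check(P); plan(p1,R1,n,**k)
E
python3 - <<'E'
from go import *
b=best(*[cup+[0,0,33.5],R0]); print(b)
q=b[0]
for t in (0,25,50,70,85,100,115):
    p,R=ppose(t); q,e=ik(p,R,g,q); print(t,p,e,q,coll2(p-R.apply([0,2,0]),R), R.apply([0,1,0]))
p1,R1=gpose(150); print(p1); print(R1.as_matrix()); rows(p1,R1,14)
p1,R1=gpose(150,60); rows(p1,R1,14)
E
```

```text
(array([-0.26,  0.98,  1.04, -0.59,  1.78,  0.86]), np.float64(0.8154285283197074))
0 [551.56 250.81 158.21] 9.753334546723829e-16 [ 0.48  0.81  1.02 -0.73  1.8   0.58] None [-0.07 -0.76 -0.64]
25 [551.95 255.31 168.71] 3.203794276449371e-13 [ 0.38  0.66  1.12 -0.39  1.57  0.51] None [-0.04 -0.42 -0.91]
50 [551.75 253.01 171.2 ] 1.3412235823457302e-12 [ 0.24  0.55  1.27 -0.    1.33  0.32] None [ 0.  0. -1.]
70 [551.18 246.5  167.06] 2.0325330513751985e-15 [0.09 0.51 1.4  0.37 1.19 0.05] None [ 0.03  0.34 -0.94]
85 [550.56 239.39 160.65] 2.197826261366157e-10 [-0.02  0.52  1.5   0.67  1.17 -0.22] None [ 0.05  0.57 -0.82]
100 [549.81 230.88 160.57] 7.204952702789719e-10 [-0.12  0.56  1.58  0.94  1.24 -0.47] None [ 0.07  0.76 -0.64]
115 [549.   221.56 162.49] 2.551721155957923e-10 [-0.2   0.63  1.64  1.16  1.38 -0.68] lock [ 0.08  0.9  -0.42]
[ 669.39 -105.31  128.63]
[[-0.56 -0.66  0.5 ]
 [-0.32 -0.38 -0.87]
 [ 0.77 -0.64 -0.  ]]
ik 0.0 speed frac 0.54 margin 0.32 [] [-0.16  1.06  0.54 -0.63  2.18  0.69]
offset [[2.0, 6.0, 7.0], [1.0, 6.0, 8.0], [1.0, 5.0, 8.0], [-1.0, 5.0, 8.0], [-2.0
[... 605 characters left out ...]
5 [] [-0.16  1.02  0.47 -0.69  2.27  0.6 ]
offset [[4.0, 2.0, 7.0], [2.0, 2.0, 7.0], [2.0, 2.0, 7.0], [1.0, 0.0, 8.0], [0.0, 1.0, 8.0], [-1.0, -1.0, 7.0], [-1.0, -1.0, 8.0], [-3.0, -1.0, 7.0], [-3.0, -2.0, 7.0], [-4.0, -3.0, 6.0], [-5.0, -3.0, 5.0], [-5.0, -4.0, 4.0], [-6.0, -4.0, 4.0], [-6.0, -4.0, 3.0]] 
rot [[-4.3, 6.7, -1.1], [-4.3, 6.7, -1.1], [-4.3, 6.7, -1.2], [-4.3, 6.7, -1.1], [-4.3, 6.7, -1.1], [-4.3, 6.7, -1.1], [-4.2, 6.7, -1.1], [-4.3, 6.6, -1.2], [-4.3, 6.7, -1.1], [-4.3, 6.7, -1.1], [-4.3, 6.7, -1.1], [-4.3, 6.7, -1.2], [-4.3, 6.7, -1.1], [-4.3, 6.7, -1.1]]
end [ 669.58 -105.49  188.2 ] err [ 0.19 -0.18 -0.43] ang 0.01377598089082094 maxstep 8.306623862918075 8.051086883148137
```

Run:
```python
import go
from go import *
for ph in (-105,-115,-125):
  for mg in (8,16):
    scan.MG=mg; go.PH=np.radians(ph); q=best(*[cup+[0,0,33.5],R0])[0]; L=[]
    for t in (0,25,50,70,85,95,105,115,120):
        p,R=ppose(t); q,e=ik(p,R,g,q); L.append((t,coll2(p-R.apply([0,2,0]),R),round(np.min(np.minimum(q-QL[:,0],QL[:,1]-q)),2),e>1e-3))
    print(ph,mg,[l for l in L if l[1] or l[3]],min(l[2] for l in L),q)
```

```text
-105 8 [(115, 'lock', np.float64(0.74), np.False_), (120, 'lock', np.float64(0.72), np.False_)] 0.7 [-0.23  0.62  1.76  1.35  1.3  -0.77]
-105 16 [(115, 'lock', np.float64(0.74), np.False_), (120, 'lock', np.float64(0.72), np.False_)] 0.7 [-0.23  0.62  1.76  1.35  1.3  -0.77]
-115 8 [(115, 'lock', np.float64(0.65), np.False_), (120, 'lock', np.float64(0.62), np.False_)] 0.61 [-0.22  0.59  1.86  1.5   1.17 -0.82]
-115 16 [(115, 'lock', np.float64(0.65), np.False_), (120, 'lock', np.float64(0.62), np.False_)] 0.61 [-0.22  0.59  1.86  1.5   1.17 -0.82]
-125 8 [(105, 'lock', np.float64(0.65), np.False_), (115, 'lock', np.float64(0.57), np.False_), (120, 'lock', np.float64(0.54), np.False_)] 0.52 [-0.19  0.56  1.94  1.69  1.04 -0.89]
-125 16 [(95, 'lock', np.float64(0.6), np.False_), (105, 'lock', np.float64(0.65), np.False_), (115, 'lock', np.float64(0.57), np.False_), (120, 'lock', np.float64(0.54), np.False_)] 0.52 [-0.19  0.56  1.94  1.69  1.04 -0.89]
```

>>> drive_tool(offset=[[2,6,7],[1,6,8],[1,5,8],[-1,5,8],[-2,4,9],[-3,3,8],[-4,3,8]], rot=[[-4.3,6.7,-1.1],[-4.3,6.7,-1.1],[-4.3,6.7,-1.2],[-4.3,6.7,-1.1],[-4.3,6.7,-1.1],[-4.3,6.7,-1.1],[-4.2,6.7,-1.1]], jaw=[0,0,0,0,0,0,0])

```text
t: 3.48
position: [618.4, -121.2, 169.5]
tool_rot: [-0.264, 0.67, -0.382, 0.579]
contact_force: [0.1, 0.0, -1.6]
width: 88.0
```

Run:
```python
from go import *
p,R,s=cur(); print(s['t'],p)
p1,R1=gpose(150);rows(p1,R1,7)
```

```text
3.475 [ 618.4  -121.25  169.5 ]
ik 0.0 speed frac 0.29 margin 0.32 [] [-0.16  1.06  0.54 -0.63  2.18  0.69]
offset [[-5.0, 2.0, 8.0], [-6.0, 1.0, 8.0], [-7.0, 1.0, 6.0], [-7.0, -1.0, 6.0], [-8.0, -0.0, 6.0], [-9.0, -1.0, 3.0], [-9.0, -2.0, 3.0]] 
rot [[-4.3, 6.7, -1.1], [-4.2, 6.7, -1.1], [-4.3, 6.7, -1.1], [-4.2, 6.7, -1.1], [-4.3, 6.7, -1.2], [-4.2, 6.7, -1.1], [-4.3, 6.7, -1.1]]
end [ 669.18 -105.    128.53] err [-0.2   0.31 -0.1 ] ang 0.03885506644011978 maxstep 10.04987562112089 8.051086883148137
```

Run:
```python
import go
from go import *
for bd in (30,33):
 for ps in (-150,-165):
  for ph in (-85,-95,-105,-115):
    mg=12
    go.PS=np.radians(ps); go.R0=frames(go.PS,np.radians(bd)); scan.MG=8; c0=[coll2(cup+[0,0,33.5]-b*go.R0.apply([0,1,0]),go.R0) for b in (0,50,100,150)]
    scan.MG=mg; go.PH=np.radians(ph); b=best(*[cup+[0,0,33.5],go.R0]); q=b[0]; L=[]
    for t in (0,25,50,70,85,95,105,110,115,120):
        p,R=ppose(t); q,e=ik(p,R,g,q); L.append((t,coll2(p-R.apply([0,2,0]),R),round(np.min(np.minimum(q-QL[:,0],QL[:,1]-q)),2),e>1e-3))
    print(bd,ps,ph,c0,b[1],[l for l in L if l[1] or l[3]],min(l[2] for l in L),q)
```

```text
30 -150 -85 ['bottle', 'bottle', 'bottle', 'bottle'] 0.7276286308061084 [] 0.51 [-0.18  0.64  1.53  1.    1.48 -0.64]
30 -150 -95 ['bottle', 'bottle', 'bottle', 'bottle'] 0.7276286308061084 [] 0.56 [-0.19  0.6   1.63  1.09  1.34 -0.62]
30 -150 -105 ['bottle', 'bottle', 'bottle', 'bottle'] 0.7276286308061084 [] 0.62 [-0.19  0.56  1.72  1.2   1.19 -0.62]
30 -150 -115 ['bottle', 'bottle', 'bottle', 'bottle'] 0.7276286308061084 [] 0.55 [-0.18  0.52  1.8   1.32  1.04 -0.62]
30 -165 -85 [None, 'bottle', 'bottle', 'bottle'] 0.6426724487961756 [] 0.51 [-0.18  0.64  1.53  1.    1.48 -0.64]
30 -165 -95 [None, 'bottle', 'bottle', 'bottle'] 0.6426724487961756 [] 0.56 [-0.19  0.6   1.63  1.09  1.34 -0.62]
30 -165 -105 [None, 'bottle', 'bottle', 'bottle'] 0.6426724487961756 [] 0.62 [-0.19  0.56  1.72  1.2   1.19 -0.62]
30 -165 -115 [None, 'bottle', 'bottle', 'bottle'] 0.6426724487961756 [] 0.55 [-0.18  0.52  1.8   1.32  1.04 -0.62]
33 -150 -85 ['bottle', 'bottle', 'bottle', 'bottle'] 0.7597628278948273 [] 0.55 [-0.19  0.66  1.54  1.03  1.5  -0.67]
33 -150 -95 ['bottle', 'bottle', 'bottle', 'bottle
[... 313 characters left out ...]
 'bottle'] 0.7597628278948273 [(120, 'lock', np.float64(0.66), np.False_)] 0.57 [-0.19  0.54  1.82  1.38  1.08 -0.69]
33 -165 -85 [None, 'bottle', 'bottle', 'bottle'] 0.6661126191873215 [] 0.55 [-0.19  0.66  1.54  1.03  1.5  -0.67]
33 -165 -95 [None, 'bottle', 'bottle', 'bottle'] 0.6661126191873215 [(120, 'lock', np.float64(0.84), np.False_)] 0.6 [-0.2   0.61  1.64  1.13  1.36 -0.66]
33 -165 -105 [None, 'bottle', 'bottle', 'bottle'] 0.6661126191873215 [(120, 'lock', np.float64(0.75), np.False_)] 0.66 [-0.2   0.58  1.73  1.24  1.22 -0.67]
33 -165 -115 [None, 'bottle', 'bottle', 'bottle'] 0.6661126191873215 [(120, 'lock', np.float64(0.66), np.False_)] 0.57 [-0.19  0.54  1.82  1.38  1.08 -0.69]
```

Run:
```python
import go
from go import *
for bd,ps,drop in ((40,-150,34),(36,-150,30),(33,180,26),(33,-120,26),(36,-120,30),(36,180,30)):
  for ph in (-85,-95,-105):
    mg=10
    go.PS=np.radians(ps); go.R0=frames(go.PS,np.radians(bd)); scan.MG=8; c0=[coll2(cup+[0,0,33.5]-b*go.R0.apply([0,1,0]),go.R0) for b in (0,50,100,150)]
    scan.MG=mg; go.PH=np.radians(ph); b=best(*[cup+[0,0,33.5],go.R0]); q=b[0]; L=[]
    for t in (0,25,50,70,85,95,105,110,115,120):
        p,R=ppose(t,drop=drop); q,e=ik(p,R,g,q); L.append((t,coll2(p-R.apply([0,2,0]),R),round(np.min(np.minimum(q-QL[:,0],QL[:,1]-q)),2),e>1e-3))
    print(bd,ps,drop,ph,c0,b[1],[(l[0],l[1]) for l in L if l[1] or l[3]],min(l[2] for l in L))
```

```text
40 -150 34 -85 [None, None, None, None] 0.8154285283197074 [] 0.64
40 -150 34 -95 [None, None, None, None] 0.8154285283197074 [(120, 'lock')] 0.69
40 -150 34 -105 [None, None, None, None] 0.8154285283197074 [(120, 'lock')] 0.69
36 -150 30 -85 [None, 'bottle', None, 'bottle'] 0.7872766912280798 [] 0.59
36 -150 30 -95 [None, 'bottle', None, 'bottle'] 0.7872766912280798 [] 0.64
36 -150 30 -105 [None, 'bottle', None, 'bottle'] 0.7872766912280798 [] 0.68
33 180 26 -85 [None, None, None, None] 0.5993701553248503 [] 0.55
33 180 26 -95 [None, None, None, None] 0.5993701553248503 [] 0.6
33 180 26 -105 [None, None, None, None] 0.5993701553248503 [] 0.66
33 -120 26 -85 ['lid', 'lock', 'lock', 'lock'] 0.5111319716318868 [] 0.55
33 -120 26 -95 ['lid', 'lock', 'lock', 'lock'] 0.5111319716318868 [] 0.6
33 -120 26 -105 ['lid', 'lock', 'lock', 'lock'] 0.5111319716318868 [] 0.66
36 -120 30 -85 ['lid', 'lock', 'lock', 'lock'] 0.5470367333302149 [] 0.59
36 -120 30 -95 ['lid', 'lock', 'lock', 'lock'] 0.5470367333302149 [] 0.64
36 -120 30 -105 ['lid', 'lock', 'lock', 'lock'] 0.5470367333302149 [] 0.68
36 180 30 -85 [None, None, None, None] 0.6269852036640658 [] 0.59
36 180 30 -95 [None, None, None, None] 0.6269852036640658 [] 0.64
36 180 30 -105 [None, None, None, None] 0.6269852036640658 [] 0.68
```

>>> drive_tool(offset=[[-5,2,8],[-6,1,8],[-7,1,6],[-7,-1,6],[-8,0,6],[-9,-1,3],[-9,-2,3]], rot=[[-4.3,6.7,-1.1],[-4.2,6.7,-1.1],[-4.3,6.7,-1.1],[-4.2,6.7,-1.1],[-4.3,6.7,-1.2],[-4.2,6.7,-1.1],[-4.3,6.7,-1.1]], jaw=[0,0,0,0,0,0,0])

```text
t: 4.35
position: [669.1, -104.8, 128.3]
tool_rot: [0.123, 0.455, -0.542, 0.696]
contact_force: [-0.4, 0.4, 0.2]
width: 88.4
```

```bash
sed -i 's/PH,DROP,BACK=.*/PH,DROP,BACK=np.radians(-150),np.radians(40),np.radians(-85),34,10/' go.py
python3 - <<'E'
from go import *
p,R,s=cur(); print(s['t'],p)
p,d=vision.grab_frame('side'); cv2.imwrite('pics/s1.png',p)
p1,R1=gpose(0);rows(p1,R1,8)
E
```

```text
4.35 [ 669.14 -104.75  128.31]
ik 0.0 speed frac 0.2 margin 0.4 [] [-0.26  0.98  1.04 -0.59  1.78  0.86]
offset [[0.0, 19.0, 0.0], [0.0, 18.0, 0.0], [0.0, 19.0, 0.0], [1.0, 18.0, 0.0], [-0.0, 19.0, 0.0], [-0.0, 18.0, 0.0], [0.0, 19.0, 0.0], [0.0, 19.0, 0.0]] 
rot [[0.0, -0.0, 0.0], [0.1, -0.0, 0.0], [-0.0, -0.1, 0.1], [0.0, 0.0, -0.0], [0.0, -0.0, -0.0], [0.1, -0.0, 0.0], [0.0, -0.1, 0.0], [0.0, 0.0, 0.1]]
end [ 569.7  -162.67   31.73] err [-0.17  0.09 -0.48] ang 0.06835111452061311 maxstep 19.0 0.14142135623730953
```

View pics/s1.png

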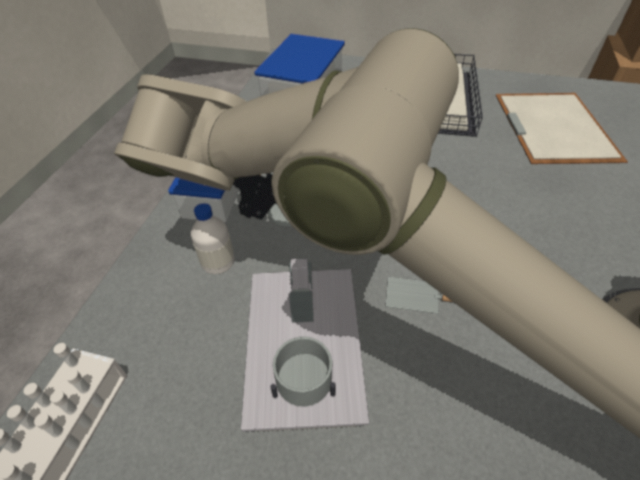

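The arm hides the cup here; jar (302,370), lock (300,300) and bottle (210,240) are untouched. I go in straight along the approach.

>>> drive_tool(offset=[[0,19,0],[0,18,0],[0,19,0],[0,18,0],[0,19,0],[0,18,0],[0,19,0],[0,19,0]], rot=[[0,0,0],[0,0,0],[0,0,0],[0,0,0],[0,0,0],[0,0,0],[0,0,0],[0,0,0]], jaw=[0,0,0,0,0,0,0,0])

```text
t: 5.4
position: [569.8, -162.5, 32.8]
tool_rot: [0.12, 0.456, -0.541, 0.696]
contact_force: [0.6, 0.5, 0.1]
width: 88.1
```

Run:
```python
from go import *
p,R,s=cur(); print(s['t'],p,gpose(0)[0],s['contact_force'])
a,d=vision.grab_frame('top'); cv2.imwrite('pics/t2.png',cv2.resize(a[120:360,320:560],(600,600)))
```

```text
5.4 [ 569.78 -162.54   32.78] [ 569.87 -162.77   32.21] [0.55 0.49 0.08]
```

View pics/t2.png

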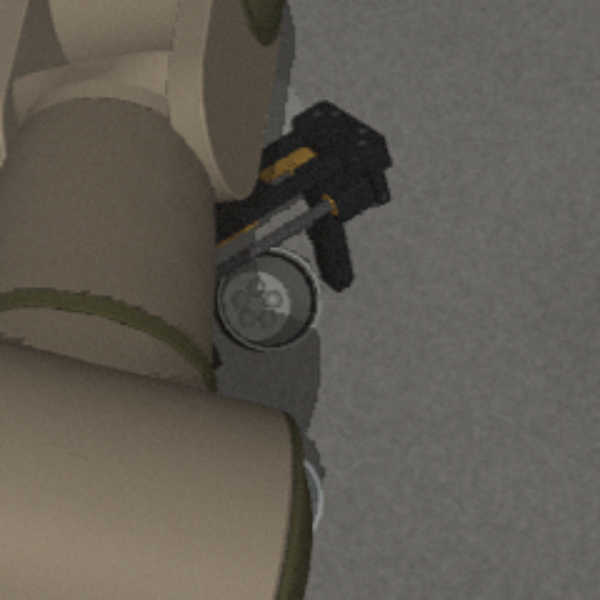

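The fingers straddle the cup (rim centre at (268,300) zoomed, right finger tip (340,280), left (215,360)), balls inside. Closing.

>>> drive_tool(offset=[[0,0,0],[0,0,0],[0,0,0],[0,0,0],[0,0,0],[0,0,0]], rot=[[0,0,0],[0,0,0],[0,0,0],[0,0,0],[0,0,0],[0,0,0]], jaw=[0.3,0.5,0.5,0.5,0.5,0.5], grip_force=30)

```text
t: 6.2
position: [570.9, -162.2, 33.7]
tool_rot: [0.12, 0.456, -0.541, 0.697]
contact_force: [3.3, 4.4, 5.9]
width: 63.8
```

Run:
```python
from go import *
p,R,s=cur(); print(s['t'],p,s['width'],s['contact_force'])
p1,R1=gpose(0,130);rows(p1,R1,6)
# then to pour start
P1=ppose(0,up=20); print(P1[0]);
```

```text
6.2 [ 570.86 -162.19   33.75] 63.81132166824452 [3.3  4.43 5.91]
ik 0.0 speed frac 0.09 margin 0.73 [] [-0.26  0.84  0.95 -0.63  1.97  0.72]
offset [[16.0, -14.0, -0.0], [17.0, -13.0, -0.0], [16.0, -14.0, -0.0], [17.0, -14.0, -0.0], [17.0, -13.0, -0.0], [16.0, -14.0, -0.0]] 
rot [[-0.0, 0.0, -0.0], [-0.1, 0.1, -0.0], [0.0, 0.0, -0.1], [-0.0, 0.0, 0.0], [-0.1, 0.1, 0.0], [0.0, 0.0, -0.0]]
end [ 570.07 -162.72  162.29] err [0.2  0.04 0.08] ang 0.018058442744853315 maxstep 22.02271554554524 0.14142135623730953
[544.24 250.81 186.21]
```

>>> drive_tool(offset=[[10,-8,0],[16,-14,0],[17,-14,0],[25,-21,0],[35,-30,0],[33,-28,0]], rot=[[0,0,0],[0,0,0],[0,0,0],[0,0,0],[0,0,0],[0,0,0]], jaw=[0.5,0.5,0.5,0.5,0.5,0.5])

```text
t: 6.95
position: [570.7, -162.4, 214.4]
tool_rot: [0.121, 0.455, -0.541, 0.697]
contact_force: [0.2, -0.4, -2.1]
width: 63.8
```

Run:
```python
from go import *
p,R,s=cur(); print(s['t'],p,s['width'],s['contact_force'])
a,d=vision.grab_frame('side'); cv2.imwrite('pics/s3.png',a)
p1,R1=ppose(0,up=20); p1[2]=p[2]; rows(p1,R1,14)
```

```text
6.95 [ 570.72 -162.36  214.36] 63.80313156034667 [ 0.2  -0.4  -2.13]
ik 0.0 speed frac 0.19 margin 0.63 [] [ 0.51  0.71  1.07 -0.79  1.74  0.44]
offset [[-9.0, -10.0, -27.0], [-10.0, -11.0, -25.0], [-11.0, -13.0, -24.0], [-13.0, -15.0, -22.0], [-14.0, -15.0, -21.0], [-14.0, -17.0, -20.0], [-16.0, -19.0, -17.0], [-17.0, -19.0, -15.0], [-17.0, -20.0, -14.0], [-18.0, -20.0, -11.0], [-18.0, -22.0, -8.0], [-19.0, -22.0, -7.0], [-19.0, -22.0, -4.0], [-20.0, -22.0, -2.0]] 
rot [[3.5, -3.0, -0.0], [3.5, -3.0, -0.0], [3.5, -3.0, -0.0], [3.6, -3.0, -0.1], [3.5, -3.0, 0.0], [3.5, -3.0, 0.0], [3.5, -3.0, 0.0], [3.5, -3.1, 0.0], [3.6, -3.0, -0.0], [3.5, -3.0, -0.0], [3.5, -3.0, -0.0], [3.5, -3.0, -0.1], [3.5, -3.0, 0.0], [3.5, -3.0, 0.0]]
end [543.99 250.79 214.06] err [-0.25 -0.01 -0.3 ] ang 0.04633276359057085 maxstep 30.166206257996713 4.687216658103186
```

View pics/s3.png

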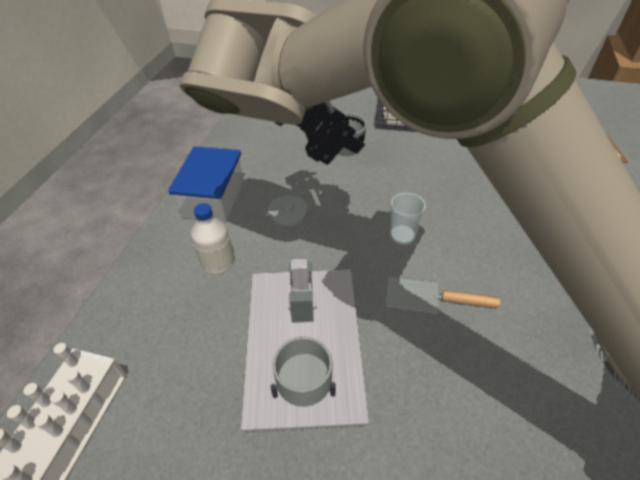

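Cup held in the gripper at (348,130); beaker, lid, bottle undisturbed. Over to the jar.

>>> drive_tool(offset=[[-9,-10,-27],[-10,-11,-25],[-11,-13,-24],[-13,-15,-22],[-14,-15,-21],[-14,-17,-20],[-16,-19,-17],[-17,-19,-15]], rot=[[3.5,-3,0],[3.5,-3,0],[3.5,-3,0],[3.6,-3,-0.1],[3.5,-3,0],[3.5,-3,0],[3.5,-3,0],[3.5,-3.1,0]], jaw=[0.5,0.5,0.5,0.5,0.5,0.5,0.5,0.5])

```text
t: 8.0
position: [555.4, 75.0, 210.1]
tool_rot: [-0.108, 0.606, -0.369, 0.696]
contact_force: [0.4, -1.0, -2.5]
width: 63.5
```

>>> drive_tool(offset=[[-17,-20,-14],[-18,-20,-11],[-18,-22,-8],[-19,-22,-7],[-19,-22,-4],[-20,-22,-2]], rot=[[3.6,-3,0],[3.5,-3,0],[3.5,-3,0],[3.5,-3,-0.1],[3.5,-3,0],[3.5,-3,0]], jaw=[0.5,0.5,0.5,0.5,0.5,0.5])

```text
t: 8.75
position: [542.7, 251.9, 208.2]
tool_rot: [-0.272, 0.677, -0.214, 0.649]
contact_force: [-0.2, -0.2, -1.7]
width: 63.7
```

```bash
cat > tip.py <<'E'
from go import *
def tipplan(ts,up=0,**k):
    p,R,s=cur(); print(s['t'],p,s['width'],s['contact_force']); P=[]
    for t in ts: 
        a,b=ppose(t,**k); P.append((a+[0,0,up],b))
    check(P); O=[];T=[]
    for pt,Rt in P:
        o=np.round(R.inv().apply(pt-p)); r=np.round(np.degrees((R.inv()*Rt).as_rotvec()),1)
        p=p+R.apply(o); R=R*Ro.from_rotvec(np.radians(r)); O.append(o.tolist()); T.append(r.tolist())
    print('offset',O,'\nrot',T,'\nend',p-pt)
E
python3 - <<'E'
from tip import *
tipplan([8,16,24,32,40,48,56,64])
E
```

```text
8.75 [542.72 251.86 208.22] 63.72764077912808 [-0.18 -0.23 -1.71]
ik 0.0 speed frac 0.37 margin 0.75 [] [ 0.13  0.51  1.34  0.25  1.29 -0.02]
offset [[-30.0, 24.0, 2.0], [2.0, -4.0, -0.0], [0.0, -2.0, -0.0], [1.0, -2.0, -0.0], [1.0, -1.0, -0.0], [1.0, 0.0, -0.0], [2.0, 1.0, -0.0], [3.0, 1.0, -0.0]] 
rot [[0.3, 0.5, 7.7], [-0.0, -0.0, 8.0], [-0.0, -0.0, 8.0], [-0.0, 0.0, 8.0], [-0.0, 0.0, 8.0], [-0.0, 0.0, 8.0], [-0.0, 0.0, 8.0], [-0.0, 0.0, 8.0]] 
end [0.22 0.   0.35]
```

>>> drive_tool(offset=[[-15,12,1],[-15,12,1],[2,-4,0],[0,-2,0],[1,-2,0],[1,-1,0],[1,0,0],[2,1,0]], rot=[[0,0,0],[0.3,0.5,7.7],[0,0,8],[0,0,8],[0,0,8],[0,0,8],[0,0,8],[0,0,8]], jaw=[0.5,0.5,0.5,0.5,0.5,0.5,0.5,0.5])

```text
t: 9.75
position: [544.7, 249.6, 177.5]
tool_rot: [0.545, -0.494, 0.506, -0.45]
contact_force: [0.1, -0.0, -2.2]
width: 63.4
```

Run:
```python
from tip import *
a,d=vision.grab_frame('side'); cv2.imwrite('pics/s4.png',a)
a,d=vision.grab_frame('top'); cv2.imwrite('pics/t4.png',a)
tipplan([62,68,74,80,86,92,98,104])
```

```text
9.85 [544.92 247.89 177.12] 63.42898624914255 [ 0.06  0.07 -1.72]
ik 0.0 speed frac 0.28 margin 0.97 [] [-0.14  0.6   1.51  0.92  1.43 -0.56]
offset [[-2.0, -0.0, -0.0], [3.0, 1.0, -0.0], [3.0, 1.0, -0.0], [4.0, 1.0, -0.0], [4.0, 2.0, -0.0], [3.0, -1.0, -0.0], [2.0, -4.0, -0.0], [1.0, -3.0, -0.0]] 
rot [[0.0, -0.4, 6.0], [0.0, -0.0, 6.0], [0.0, -0.0, 6.0], [0.0, -0.0, 6.0], [0.0, -0.0, 6.0], [0.0, -0.0, 6.0], [0.0, -0.0, 6.0], [0.0, -0.0, 6.0]] 
end [0.39 0.44 0.21]
```

View pics/s4.png

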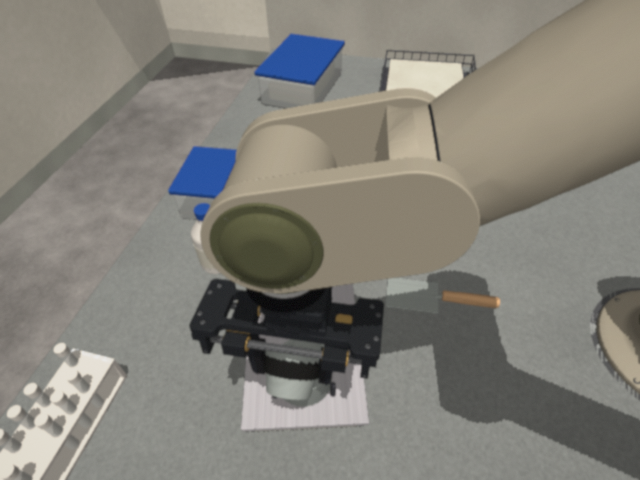

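View pics/t4.png

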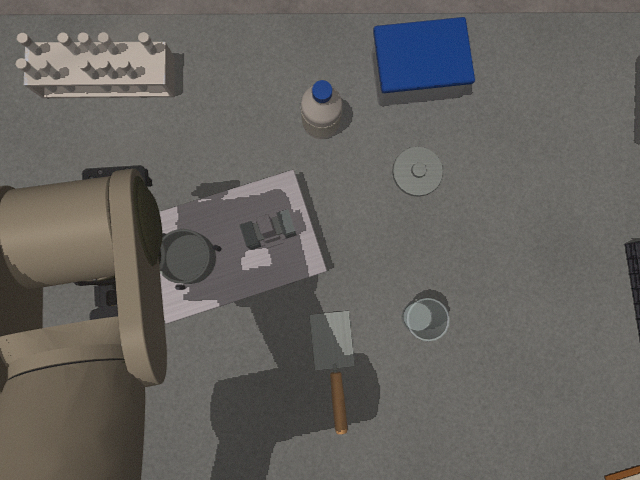

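Run:
```python
from go import *
p,R,s=cur()
gp=p-R.apply([0,2,0]); Q=R*R0.inv(); cz=Q.apply([0,0,1]); foot=gp-33.5*cz
a=np.linspace(0,2*np.pi,13)[:-1]
rim=foot+50*cz+33.5*Q.apply(np.c_[np.cos(a),np.sin(a),0*a])
lo=rim[rim[:,2].argmin()]
print('tilt',np.degrees(np.arccos(cz[2])),'foot',foot,'low rim',lo,proj('top',lo),proj('side',lo),'foot px side',proj('side',foot))
```

```text
tilt 55.95338723507035 foot [542.69 275.35 160.35] low rim [547.51 215.36 160.59] [[164.96 252.85]] [[298.67 344.68]] foot px side [[287.8  392.17]]
```

The cup hangs tilted 56° over the jar (foot at (290,388) in the side view, where I predict it). Tip on.

>>> drive_tool(offset=[[-2,0,0],[3,1,0],[3,1,0],[4,1,0],[4,2,0],[3,-1,0],[2,-4,0],[1,-3,0]], rot=[[0,-0.4,6],[0,0,6],[0,0,6],[0,0,6],[0,0,6],[0,0,6],[0,0,6],[0,0,6]], jaw=[0.5,0.5,0.5,0.5,0.5,0.5,0.5,0.5])

```text
t: 10.85
position: [545.9, 231.6, 169.3]
tool_rot: [0.681, -0.25, 0.662, -0.187]
contact_force: [0.3, 0.8, -0.8]
width: 63.4
```

Run:
```python
from tip import *
a,d=vision.grab_frame('side'); cv2.imwrite('pics/s5.png',a)
a,d=vision.grab_frame('top'); cv2.imwrite('pics/t5.png',a)
tipplan([108,112])
```

```text
10.95 [546.11 230.84 168.11] 63.677526872232356 [ 0.33 -0.02 -1.  ]
ik 0.0 speed frac 0.14 margin 0.95 [] [-0.18  0.64  1.53  1.02  1.5  -0.64]
offset [[1.0, -5.0, -0.0], [1.0, -2.0, -0.0]] 
rot [[0.4, -0.1, 4.1], [-0.0, 0.0, 4.0]] 
end [0.1  0.56 0.16]
```

View pics/s5.png

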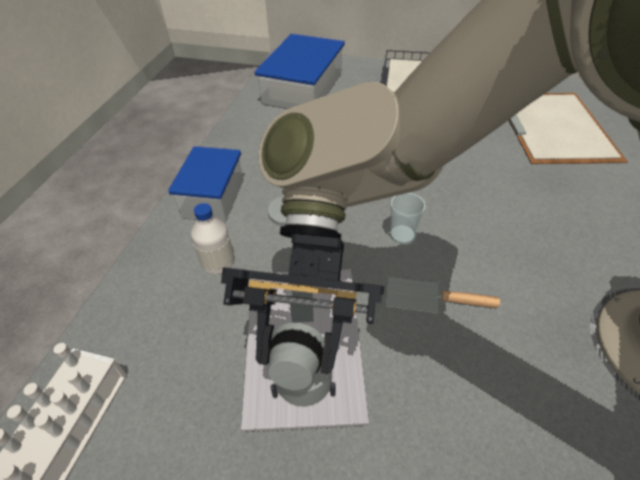

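View pics/t5.png

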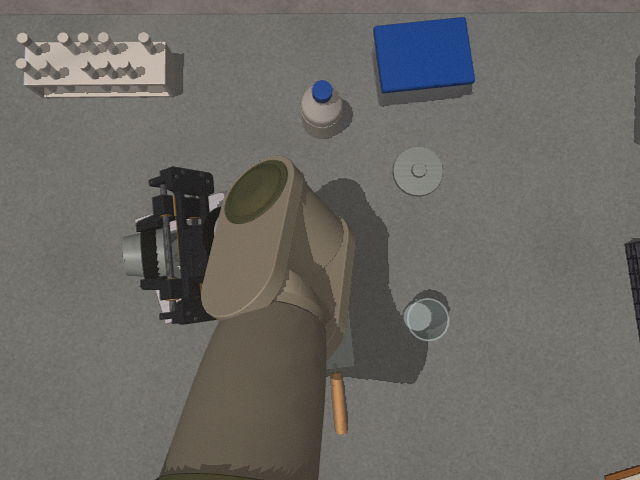

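The cup is tipped past 100° directly above the jar (side view (297,360)); the wrist load has dropped by the balls' weight and no ball shows outside. A bit more tip and a short dwell.

>>> drive_tool(offset=[[1,-5,0],[1,-2,0],[0,0,0],[0,0,0],[0,0,0],[0,0,0]], rot=[[0.4,-0.1,4.1],[0,0,4],[0,0,0],[0,0,0],[0,0,0],[0,0,0]], jaw=[0.5,0.5,0.5,0.5,0.5,0.5])

```text
t: 11.7
position: [546.9, 225.3, 172.3]
tool_rot: [0.695, -0.2, 0.676, -0.141]
contact_force: [-0.1, 0.1, -1.0]
width: 63.3
```

Run:
```python
from tip import *
# back: untip 
tipplan([104,96,88,80,72,64,56,48],drop=44)
```

```text
11.7 [546.94 225.25 172.27] 63.324666151874794 [-0.1   0.09 -1.02]
ik 0.0 speed frac 0.37 margin 0.98 [] [ 0.25  0.52  1.25 -0.04  1.37  0.17]
offset [[-8.0, -0.0, -0.0], [-1.0, 4.0, -0.0], [-3.0, 4.0, -0.0], [-6.0, -0.0, -0.0], [-5.0, -1.0, -0.0], [-3.0, -1.0, -0.0], [-3.0, -1.0, -0.0], [-2.0, -1.0, -0.0]] 
rot [[-0.2, 0.3, -8.0], [0.0, 0.0, -8.0], [0.0, 0.0, -8.0], [0.0, 0.0, -8.0], [0.0, 0.0, -8.0], [0.0, 0.0, -8.0], [-0.0, 0.0, -8.0], [-0.0, 0.0, -8.0]] 
end [ 0.41 -0.24 -0.13]
```

>>> drive_tool(offset=[[-8,0,0],[-1,4,0],[-3,4,0],[-6,0,0],[-5,-1,0],[-3,-1,0],[-3,-1,0],[-2,-1,0]], rot=[[-0.2,0.3,-8],[0,0,-8],[0,0,-8],[0,0,-8],[0,0,-8],[0,0,-8],[0,0,-8],[0,0,-8]], jaw=[0.5,0.5,0.5,0.5,0.5,0.5,0.5,0.5])

```text
t: 12.7
position: [544.5, 253.1, 189.7]
tool_rot: [-0.512, 0.53, -0.467, 0.488]
contact_force: [-0.2, 0.5, -1.4]
width: 63.9
```

Run:
```python
from tip import *
a,d=vision.grab_frame('top'); cv2.imwrite('pics/t6.png',cv2.resize(a[190:320,120:340],(800,473)))
# go straight from here to raised upright position above jar then transit
p1,R1=ppose(0,up=30); rows(p1,R1,6)
```

```text
ik 0.0 speed frac 0.35 margin 0.64 [] [ 0.51  0.72  1.1  -0.78  1.72  0.46]
offset [[1.0, -1.0, -0.0], [1.0, -1.0, -0.0], [1.0, -1.0, -0.0], [1.0, -1.0, -0.0], [1.0, -0.0, -0.0], [1.0, -1.0, -0.0]] 
rot [[-0.0, 0.0, -7.9], [-0.0, 0.0, -7.9], [-0.1, 0.0, -8.0], [-0.0, 0.0, -7.9], [-0.0, 0.1, -7.9], [-0.0, -0.0, -7.9]]
end [544.36 251.08 196.49] err [0.12 0.28 0.28] ang 0.06612586792892282 maxstep 1.4142135623730951 8.000624975587845
```

View pics/t6.png

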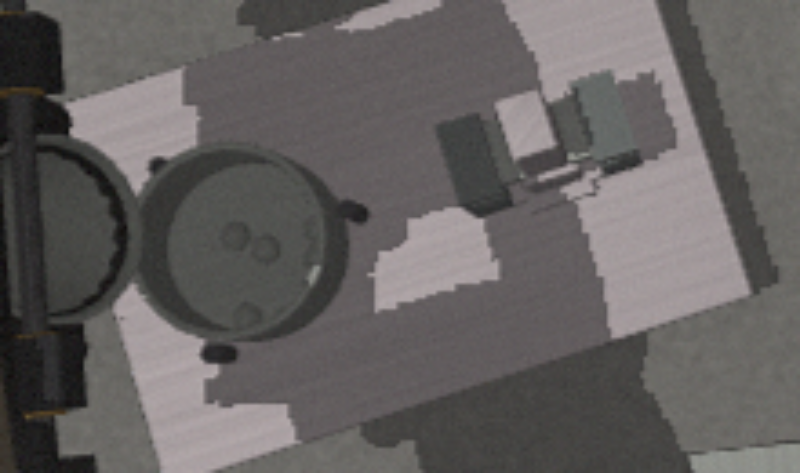

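The jar holds balls (236,235), (265,248), (247,315) and about (312,240)/(315,262) zoomed; the cup's inside looks empty. Upright it and carry it back.

>>> drive_tool(offset=[[1,-3,0],[1,-3,0],[1,-3,0],[2,-3,0],[2,-2,0],[3,-3,0]], rot=[[0,0,-7.9],[0,0,-7.9],[-0.1,0,-8],[0,0,-7.9],[0,0.1,-7.9],[0,0,-7.9]], jaw=[0.5,0.5,0.5,0.5,0.5,0.5])

```text
t: 13.5
position: [544.6, 250.2, 208.7]
tool_rot: [-0.272, 0.674, -0.216, 0.652]
contact_force: [-0.4, 0.6, -1.0]
width: 63.8
```

Run:
```python
from go import *
p,R,s=cur(); print(s['t'],p,s['width'],s['contact_force'], 'spin from R0', np.degrees((R*R0.inv()).as_rotvec()))
p1,R1=gpose(0,180); rows(p1,R1,13)
```

```text
13.5 [544.62 250.18 208.71] 63.75062775444631 [-0.42  0.58 -0.97] spin from R0 [ 0.46 -0.1  64.89]
ik 0.0 speed frac 0.21 margin 0.65 [] [-0.26  0.79  0.9  -0.66  2.05  0.66]
offset [[21.0, 24.0, -1.0], [21.0, 24.0, 2.0], [20.0, 24.0, 5.0], [20.0, 23.0, 7.0], [20.0, 23.0, 11.0], [19.0, 22.0, 12.0], [19.0, 21.0, 16.0], [17.0, 20.0, 17.0], [16.0, 19.0, 20.0], [15.0, 18.0, 22.0], [14.0, 16.0, 24.0], [13.0, 14.0, 25.0], [10.0, 12.0, 27.0]] 
rot [[-3.8, 3.2, -0.0], [-3.8, 3.3, -0.0], [-3.8, 3.2, -0.1], [-3.8, 3.2, 0.0], [-3.8, 3.2, -0.0], [-3.8, 3.3, -0.0], [-3.8, 3.2, -0.1], [-3.8, 3.2, 0.0], [-3.9, 3.3, -0.0], [-3.8, 3.2, -0.0], [-3.8, 3.2, -0.1], [-3.8, 3.3, 0.0], [-3.8, 3.2, -0.0]]
end [ 570.09 -162.13  212.14] err [ 0.22  0.64 -0.07] ang 0.030478216579866716 maxstep 32.526911934581186 5.10881590977792
```

>>> drive_tool(offset=[[21,24,-1],[21,24,2],[20,24,5],[20,23,7],[20,23,11],[19,22,12],[19,21,16],[17,20,17]], rot=[[-3.8,3.2,0],[-3.8,3.3,0],[-3.8,3.2,-0.1],[-3.8,3.2,0],[-3.8,3.2,0],[-3.8,3.3,0],[-3.8,3.2,-0.1],[-3.8,3.2,0]], jaw=[0.5,0.5,0.5,0.5,0.5,0.5,0.5,0.5])

```text
t: 14.5
position: [560.3, -4.8, 210.4]
tool_rot: [-0.032, 0.56, -0.434, 0.705]
contact_force: [-1.0, 0.2, -1.0]
width: 63.5
```

>>> drive_tool(offset=[[16,19,20],[15,18,22],[14,16,24],[13,14,25],[10,12,27],[0,0,0]], rot=[[-3.9,3.3,0],[-3.8,3.2,0],[-3.8,3.2,-0.1],[-3.8,3.3,0],[-3.8,3.2,0],[0,0,0]], jaw=[0.5,0.5,0.5,0.5,0.5,0.5])

```text
t: 15.25
position: [570.0, -164.8, 210.6]
tool_rot: [0.123, 0.453, -0.545, 0.695]
contact_force: [-0.8, 0.8, -2.3]
width: 63.5
```

Run:
```python
from go import *
p,R,s=cur(); print(s['t'],p,s['width'],s['contact_force'], 'spin from R0', np.degrees((R*R0.inv()).as_rotvec()))
# pre-grip measured TCP when cup on bench was z 33.75 (x570.86,y-162.19)
rows(np.array([570.9,-162.2,36]),R0,8)
```

```text
15.25 [ 569.98 -164.8   210.58] 63.46588798337001 [-0.83  0.81 -2.3 ] spin from R0 [ 0.28 -0.09 -0.27]
ik 0.0 speed frac 0.09 margin 0.7 [] [-0.26  0.98  1.03 -0.59  1.79  0.86]
offset [[-17.0, 14.0, -0.0], [-17.0, 14.0, -0.0], [-17.0, 14.0, -0.0], [-16.0, 14.0, -1.0], [-17.0, 13.0, 0.0], [-17.0, 14.0, -0.0], [-17.0, 14.0, -0.0], [-17.0, 14.0, -0.0]] 
rot [[0.0, -0.0, -0.0], [0.1, -0.0, -0.1], [0.0, -0.0, 0.0], [0.1, -0.0, -0.0], [0.0, -0.0, -0.0], [0.0, -0.0, -0.1], [0.1, -0.0, 0.0], [0.0, -0.0, -0.0]]
end [ 571.15 -162.6    35.82] err [ 0.25 -0.4  -0.18] ang 0.04205993954706688 maxstep 22.02271554554524 0.14142135623730953
```

>>> drive_tool(offset=[[-25,21,0],[-30,25,0],[-30,25,0],[-25,21,0],[-15,12,0],[-7,6,0],[0,0,0]], rot=[[0,0,0],[0,0,0],[0,0,0],[0,0,0],[0,0,0],[0,0,0],[0,0,0]], jaw=[0.5,0.5,0.5,0.5,0.5,0.5,0.5])

```text
t: 16.12
position: [571.2, -161.3, 39.9]
tool_rot: [0.122, 0.454, -0.543, 0.696]
contact_force: [0.2, -0.1, -0.3]
width: 63.6
```

Run:
```python
from go import *
p,R,s=cur(); print(s['t'],p,s['width'],s['contact_force'], 'spin from R0', np.degrees((R*R0.inv()).as_rotvec()))
plan([570.5,-162.5,33.5],R0,3)
```

```text
16.125 [ 571.25 -161.25   39.94] 63.6122118828083 [ 0.22 -0.08 -0.26] spin from R0 [ 0.14 -0.11 -0.  ]
offset [[-1.0, 2.0, 0.0], [-2.0, 1.0, 0.0], [-1.0, 2.0, 1.0]] 
rot [[0.0, 0.0, -0.1], [0.0, 0.0, -0.0], [0.0, 0.1, -0.1]]
end [ 570.66 -162.74   33.66] err [ 0.16 -0.24  0.16] ang 0.07617444790202718 maxstep 2.449489742783178 0.14142135623730953
```

>>> drive_tool(offset=[[-1.5,1.3,0],[-1.5,1.3,0],[-1,0.9,0],[-0.8,0.7,0],[0,0,0]], rot=[[0,0,0],[0,0,0],[0,0,0],[0,0,0],[0,0,0]], jaw=[0.5,0.5,0.5,0.5,0.5])

```text
t: 16.75
position: [571.0, -161.5, 33.7]
tool_rot: [0.122, 0.454, -0.543, 0.696]
contact_force: [-0.7, 1.4, 2.0]
width: 63.6
```

>>> drive_tool(offset=[[0,0,0],[0,0,0],[0,0,0],[0,0,0]], rot=[[0,0,0],[0,0,0],[0,0,0],[0,0,0]], jaw=[0.3,0.15,0,0])

```text
t: 17.25
position: [571.0, -161.5, 33.1]
tool_rot: [0.122, 0.454, -0.543, 0.696]
contact_force: [-0.6, 0.2, -0.9]
width: 88.1
```

>>> drive_tool(offset=[[0,-10,0],[0,-20,0],[0,-25,0],[0,-30,0],[0,-30,0],[0,-30,0],[0,-20,0]], rot=[[0,0,0],[0,0,0],[0,0,0],[0,0,0],[0,0,0],[0,0,0],[0,0,0]], jaw=[0,0,0,0,0,0,0])

```text
t: 18.12
position: [681.2, -97.5, 141.0]
tool_rot: [0.121, 0.454, -0.543, 0.696]
contact_force: [-0.3, 0.1, 0.1]
width: 88.1
```

```bash
cat >> go.py <<'E'
mx=np.array([np.cos(th),np.sin(th),0]); my=np.array([-np.sin(th),np.cos(th),0])
RB=toolR([0,0,-1],mx)
E
python3 - <<'E'
from go import *
a,d=vision.grab_frame('top'); cv2.imwrite('pics/t7.png',a); np.savez('pics/t7.npz',p=a,d=d)
p,R,s=cur(); rows(p*.5+.5*np.array([586,85,230])+[0,0,20],Slerp([0,1],Ro.concatenate([R,RB]))(.5),5)
rows(np.array([586,85,200]),RB,11)
E
```

```text
ik 0.0 speed frac 0.31 margin 0.36 [] [-0.06  0.71  0.92 -0.37  1.78  0.25]
offset [[9.0, -9.0, -21.0], [6.0, -11.0, -21.0], [3.0, -12.0, -20.0], [-1.0, -13.0, -20.0], [-5.0, -14.0, -19.0]] 
rot [[3.3, -7.2, 4.2], [3.3, -7.2, 4.2], [3.4, -7.2, 4.1], [3.3, -7.2, 4.2], [3.3, -7.2, 4.2]]
end [634.36  -6.07 205.49] err [ 0.28 -0.22 -0.55] ang 0.04037701885731938 maxstep 24.55605831561735 8.96493167849036
ik 0.0 speed frac 0.34 margin 0.36 [] [-0.06  0.5   1.27 -0.    1.38 -0.36]
offset [[4.0, -4.0, -19.0], [1.0, -5.0, -18.0], [-2.0, -6.0, -19.0], [-3.0, -7.0, -17.0], [-7.0, -7.0, -17.0], [-9.0, -8.0, -16.0], [-10.0, -8.0, -14.0], [-13.0, -8.0, -12.0], [-15.0, -7.0, -10.0], [-16.0, -7.0, -8.0], [-18.0, -7.0, -6.0]] 
rot [[3.0, -6.5, 3.8], [3.0, -6.6, 3.8], [3.1, -6.5, 3.8], [3.0, -6.6, 3.8], [3.0, -6.5, 3.8], [3.0, -6.5, 3.8], [3.0, -6.6, 3.8], [3.1, -6.5, 3.8], [3.0, -6.6, 3.8], [3.0, -6.5, 3.8], [3.0, -6.5, 3.8]]
end [586.03  85.32 200.43] err [0.03 0.32 0.43] ang 0.04321687784399897 maxstep 20.223748416156685 8.18535277187245
```

View pics/t7.png

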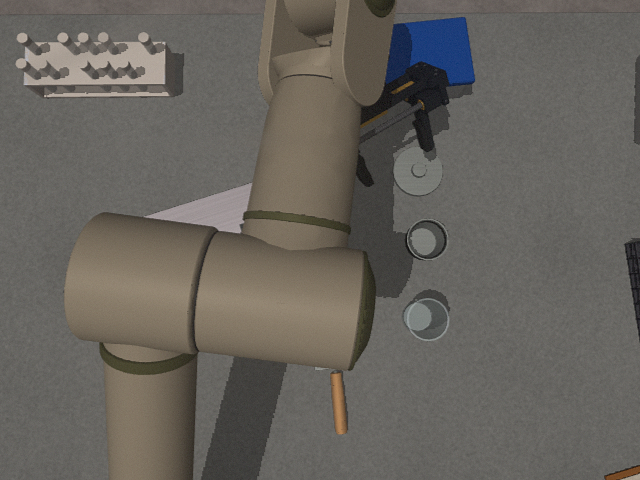

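The cup stands empty and upright at (427,240), where it was; lid (417,171) and beaker (427,319) unmoved. On to the block.

>>> drive_tool(offset=[[9,-9,-21],[6,-11,-21],[3,-12,-20],[-1,-13,-20],[-5,-14,-19]], rot=[[3.3,-7.2,4.2],[3.3,-7.2,4.2],[3.4,-7.2,4.1],[3.3,-7.2,4.2],[3.3,-7.2,4.2]], jaw=[0,0,0,0,0])

```text
t: 18.8
position: [632.3, -6.9, 203.9]
tool_rot: [-0.244, 0.554, -0.521, 0.602]
contact_force: [0.6, 0.4, -0.4]
width: 88.1
```

Run:
```python
from go import *
rows(np.array([586,84.6,210]),RB,6)
```

```text
ik 0.0 speed frac 0.3 margin 0.77 [] [-0.06  0.49  1.25 -0.    1.4  -0.36]
offset [[-11.0, -4.0, -13.0], [-12.0, -4.0, -11.0], [-14.0, -3.0, -10.0], [-14.0, -3.0, -8.0], [-16.0, -3.0, -6.0], [-16.0, -2.0, -5.0]] 
rot [[2.8, -6.0, 3.5], [2.8, -5.9, 3.4], [2.8, -6.0, 3.5], [2.8, -5.9, 3.4], [2.8, -6.0, 3.5], [2.7, -5.9, 3.4]]
end [586.19  84.24 210.36] err [ 0.19 -0.36  0.36] ang 0.06329451079525457 maxstep 17.4928556845359 7.489325737341113
```

>>> drive_tool(offset=[[-11,-4,-13],[-12,-4,-11],[-14,-3,-10],[-14,-3,-8],[-16,-3,-6],[-16,-2,-5],[0,0,0]], rot=[[2.8,-6,3.5],[2.8,-5.9,3.4],[2.8,-6,3.5],[2.8,-5.9,3.4],[2.8,-6,3.5],[2.7,-5.9,3.4],[0,0,0]], jaw=[0,0,0,0,0,0,0])

```text
t: 19.68
position: [586.5, 83.6, 210.1]
tool_rot: [-0.566, 0.569, -0.421, 0.422]
contact_force: [0.5, 0.1, -1.1]
width: 88.1
```

Run:
```python
from go import *
p,R,s=cur(); print(s['t'],p, np.degrees((R.inv()*RB).as_rotvec()))
# block top centre refine from first pictures
for n in('top','side'):
    f=np.load(f'pics/{n}0.npz');Wc=cloud(n,f['d'])
    m=((abs(Wc[...,2]-150)<4)&(np.hypot(Wc[...,0]-586,Wc[...,1]-85)<25))
    r=cv2.minAreaRect(ray(n,np.argwhere(m)[:,::-1],150)[:,:2].astype(np.float32)); print(n,m.sum(),r)
a,d=vision.grab_frame('side'); cv2.imwrite('pics/s8.png',cv2.resize(a[180:440,200:420],(508,600)))
P=np.array([585.9,84.6,129]); rows(P,RB,6)
```

```text
19.675 [586.54  83.57 210.1 ] [ 0.18 -0.33  0.19]
top 231 ((585.937744140625, 84.5832290649414), (23.9912052154541, 17.655380249023438), 17.870485305786133)
side 184 ((585.2991943359375, 86.5960693359375), (23.280851364135742, 22.539155960083008), 17.043954849243164)
ik 0.0 speed frac 0.08 margin 1.04 [] [-0.06  0.57  1.37 -0.    1.21 -0.36]
offset [[-0.0, 13.0, -0.0], [-1.0, 14.0, -0.0], [0.0, 13.0, -0.0], [-0.0, 14.0, -0.0], [-1.0, 13.0, -0.0], [0.0, 14.0, -0.0]] 
rot [[0.0, -0.1, 0.0], [0.1, -0.0, 0.1], [0.0, -0.1, 0.0], [0.0, -0.1, 0.1], [0.1, -0.0, -0.0], [0.0, -0.1, 0.0]]
end [586.32  84.92 128.87] err [ 0.42  0.32 -0.13] ang 0.03838607840883132 maxstep 14.035668847618199 0.14142135623730953
```

View pics/s8.png

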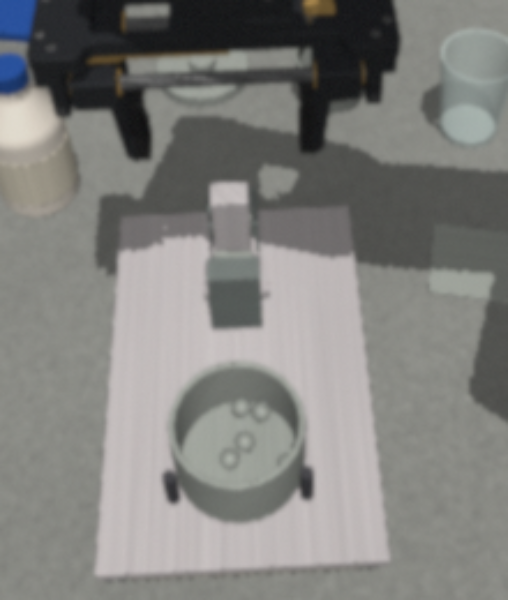

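All five balls are in the jar: (240,407), (262,411), (246,440), (231,458), and the fifth by the near wall at (283,460). The open jaws stand over the tab (230,215). Descend and grip.

>>> drive_tool(offset=[[0,20,0],[-1,20,0],[0,17,0],[0,14,0],[0,10,0],[0,0,0]], rot=[[0,-0.3,0.2],[0.1,0,0],[0,0,0],[0,0,0],[0,0,0],[0,0,0]], jaw=[0,0,0,0,0.1,0.3], grip_force=20)

```text
t: 20.48
position: [586.7, 84.3, 128.0]
tool_rot: [-0.568, 0.57, -0.421, 0.419]
contact_force: [1.0, -0.8, 0.4]
width: 71.8
```

Run:
```python
from go import *
p,R,s=cur(); print(s['t'],p, np.degrees((R.inv()*RB).as_rotvec()),s['contact_force'],s['width'], (p-[585.9,84.6,0])@np.c_[mx,my])
```

```text
20.475 [586.68  84.33 128.01] [ 0.15  0.01 -0.04] [ 1.   -0.79  0.43] 71.80893587368695 [ 0.67 -0.48]
```

>>> drive_tool(offset=[[0,0,-0.6],[0,0,0],[0,0,0],[0,0,0],[0,0,0],[0,0,0]], rot=[[0,0,0],[0,0,0],[0,0,0],[0,0,0],[0,0,0],[0,0,0]], jaw=[0.5,0.7,0.9,0.9,0.9,0.9])

```text
t: 21.22
position: [586.2, 84.2, 128.6]
tool_rot: [-0.569, 0.569, -0.42, 0.419]
contact_force: [0.3, -0.5, 0.3]
width: 23.8
```

>>> drive_tool(offset=[[0,0,0],[0,0,0]], rot=[[0,0,0],[0,0,0]], jaw=[0.9,0.9], grip_force=45)

```text
t: 21.48
position: [586.2, 84.2, 128.6]
tool_rot: [-0.569, 0.569, -0.42, 0.419]
contact_force: [-0.2, 0.3, 0.2]
width: 23.6
```

```bash
cat > lean.py <<'E'
from go import *
# block foot centre ref: world, z=50 ; lean angle phi>0 towards +my about edge pivot
def lean(T0,R0b,foot,phi):
    ax=-mx*phi   # rotation taking z toward +my : about -mx
    Q=Ro.from_rotvec(ax); piv=foot+np.sign(phi)*12*my
    return piv+Q.apply(T0-piv), Q*R0b
def leanplan(T0,Rb,foot,phis):
    p,R,s=cur(); O=[];T=[]
    for f in phis:
        pt,Rt=lean(T0,Rb,foot,f)
        o=np.round(R.inv().apply(pt-p),1); r=np.round(np.degrees((R.inv()*Rt).as_rotvec()),1)
        p=p+R.apply(o); R=R*Ro.from_rotvec(np.radians(r)); O.append(o.tolist()); T.append(r.tolist())
    print('offset',O,'\nrot',T)
E
python3 - <<'E'
from lean import *
p,R,s=cur(); print(s['t'],list(p),list(s['tool_rot']),s['contact_force'],s['width'])
foot=np.array([585.9,84.6,50.])
leanplan(p,R,foot,[.02,.05,.08,.11,.13,.13,.13])
E
```

```text
21.475 [np.float64(586.2159094527153), np.float64(84.22171962690713), np.float64(128.610313044727)] [np.float64(-0.568836411257921), np.float64(0.5693585899073974), np.float64(-0.4201032928979038), np.float64(0.4192483233385768)] [-0.21  0.3   0.19] 23.608950724511566
offset [[-1.6, -0.2, 0.0], [-2.3, -0.4, 0.0], [-2.4, -0.3, 0.0], [-2.4, -0.3, 0.0], [-1.5, -0.3, 0.0], [-0.0, 0.0, 0.0], [-0.0, 0.0, 0.0]] 
rot [[-0.0, 0.0, -1.1], [-0.0, 0.0, -1.8], [-0.0, 0.0, -1.7], [-0.0, 0.0, -1.7], [-0.0, 0.0, -1.1], [-0.0, 0.0, -0.0], [-0.0, 0.0, -0.0]]
```

>>> drive_tool(offset=[[-1.6,-0.2,0],[-2.3,-0.4,0],[-2.4,-0.3,0],[-1.6,-0.2,0],[0,0,0]], rot=[[0,0,-1.1],[0,0,-1.8],[0,0,-1.7],[0,0,-1.1],[0,0,0]], jaw=[0.9,0.9,0.9,0.9,0.9])

```text
t: 22.1
position: [584.1, 91.3, 129.5]
tool_rot: [-0.547, 0.59, -0.39, 0.448]
contact_force: [0.6, -5.7, -1.3]
width: 23.5
```

```bash
cat >> lean.py <<'E'
T0=np.array([586.216,84.222,128.61]); Rb=Ro.from_quat(np.array([-0.568836411257921,0.5693585899073974,-0.4201032928979038,0.4192483233385768])[[1,2,3,0]]); foot=np.array([585.9,84.6,50.])
def where():
    p,R,s=cur(); rv=(R*Rb.inv()).as_rotvec(); d=p-T0
    print('t',s['t'],'lean',-rv@mx,'d mill xyz',d@mx,d@my,d[2],'F mill',s['contact_force']@mx,s['contact_force']@my,s['contact_force'][2],'M',s['torque'],'w',s['width'])
E
python3 - <<'E'
from lean import *
where(); leanplan(T0,Rb,foot,[.12,.12,.12])
E
```

```text
t 22.1 lean 0.10291509332737045 d mill xyz 0.013152941945444141 7.358490054997137 0.8819465381295402 F mill -1.0743331057808558 -5.5951704942658 -1.3310777488975745 M [-1.05 -0.21 -0.03] w 23.471705992469833
offset [[-2.1, -0.3, -0.0], [-0.0, 0.0, -0.0], [-0.0, 0.0, -0.0]] 
rot [[-0.0, 0.0, -1.0], [-0.0, 0.0, 0.0], [-0.0, 0.0, 0.0]]
```

>>> drive_tool(offset=[[-1.5,-0.2,0],[-1.2,-0.2,0],[0,0,0]], rot=[[0,0,-0.8],[0,0,-0.6],[0,0,0]], jaw=[0.9,0.9,0.9])

```text
t: 22.48
position: [583.5, 93.2, 129.6]
tool_rot: [-0.541, 0.595, -0.383, 0.455]
contact_force: [1.1, -9.1, -0.5]
width: 23.3
```

Run:
```python
from lean import *
where()
```

```text
t 22.475 lean 0.12824602055486273 d mill xyz 0.009926376516982138 9.404596994394785 1.0293281794543816 F mill -1.5860974097941583 -9.020397340135043 -0.5460784306430784 M [-1.51 -0.38 -0.08] w 23.301541774075023
```

>>> drive_tool(offset=[[-1.2,-0.1,0],[0,0,0]], rot=[[0,0,-0.8],[0,0,0]], jaw=[0.9,0.9])

```text
t: 22.72
position: [583.3, 93.8, 129.7]
tool_rot: [-0.537, 0.598, -0.378, 0.459]
contact_force: [3.0, -12.0, 0.2]
width: 23.5
```

Run:
```python
from lean import *
where()
print('to -0.12'); leanplan(T0,Rb,foot,[.10,.06,.02,-.02,-.05,-.08,-.10,-.12])
```

```text
t 22.725 lean 0.14341465165178438 d mill xyz 0.040718226608474684 9.971484108290563 1.127670040203526 F mill -0.6828956094869163 -12.326581321163262 0.2103605598743501 M [-2.05 -0.36 -0.02] w 23.461759185211864
to -0.12
offset [[2.0, 0.6, -0.0], [3.1, 0.5, -0.0], [3.2, 0.6, -0.0], [3.1, 0.1, -0.0], [2.4, -0.4, -0.1], [2.3, -0.3, 0.0], [1.6, -0.2, 0.0], [1.6, -0.2, 0.0]] 
rot [[-0.0, 0.0, 2.5], [-0.0, 0.0, 2.3], [-0.0, 0.0, 2.3], [-0.0, 0.0, 2.3], [0.0, 0.0, 1.7], [0.0, 0.0, 1.7], [0.0, 0.0, 1.1], [0.0, -0.0, 1.2]]
```

>>> drive_tool(offset=[[2.5,0.6,0],[3.4,0.5,0],[3.2,0.6,0],[3.1,0.1,0],[2.4,-0.4,0],[2.3,-0.3,0],[1.6,-0.2,0],[1.6,-0.2,0]], rot=[[0,0,2.6],[0,0,2.3],[0,0,2.3],[0,0,2.3],[0,0,1.7],[0,0,1.7],[0,0,1.1],[0,0,1.2]], jaw=[0.9,0.9,0.9,0.9,0.9,0.9,0.9,0.9])

```text
t: 23.72
position: [588.6, 76.7, 129.3]
tool_rot: [0.595, -0.541, 0.456, -0.382]
contact_force: [-0.6, 4.7, 5.3]
width: 23.6
```

Run:
```python
from lean import *
where()
leanplan(T0,Rb,foot,[-.13,-.14])
```

```text
t 23.725 lean -0.1292385084665946 d mill xyz 0.01688821953358044 -7.901942618838143 0.6714458018324763 F mill 0.8447610838367601 4.627977149710053 5.327898543353738 M [ 0.69  0.28 -0.03] w 23.616552467881043
offset [[2.3, -0.5, -0.0], [0.8, -0.1, -0.0]] 
rot [[0.0, 0.0, 0.0], [0.0, 0.0, 0.6]]
```

>>> drive_tool(offset=[[1.2,-0.4,0],[1.2,-0.3,0],[0,0,0]], rot=[[0,0,0],[0,0,0.4],[0,0,0]], jaw=[0.9,0.9,0.9])

```text
t: 24.1
position: [589.0, 75.0, 129.4]
tool_rot: [0.596, -0.539, 0.458, -0.379]
contact_force: [-1.7, 7.8, 3.2]
width: 23.9
```

Run:
```python
from lean import *
where()
```

```text
t 24.1 lean -0.13747605646161531 d mill xyz -0.025248533386819982 -9.6131108561366 0.7840724535708432 F mill 0.648651437144419 7.96717007079458 3.2303879010456678 M [ 1.46  0.22 -0.05] w 23.855709679165514
```

>>> drive_tool(offset=[[1.2,-0.2,0],[0.5,0,0],[0,0,0]], rot=[[0,0,0.5],[0,0,0],[0,0,0]], jaw=[0.9,0.9,0.9])

```text
t: 24.48
position: [589.2, 74.5, 129.4]
tool_rot: [0.598, -0.537, 0.461, -0.376]
contact_force: [-1.9, 12.6, 3.8]
width: 23.5
```

Run:
```python
from lean import *
where()
leanplan(T0,Rb,foot,[-.11,-.08,-.05,-.02,.0001])
```

```text
t 24.475 lean -0.14822638573039143 d mill xyz -0.04183434741911185 -10.1316061995699 0.8200138474927314 F mill 1.939633454672777 12.634703248885156 3.823138525949297 M [ 2.27  0.43 -0.03] w 23.546857152090467
offset [[-1.4, 0.2, 0.0], [-2.4, 0.4, 0.0], [-2.3, 0.4, 0.1], [-2.4, 0.4, -0.0], [-1.5, 0.2, -0.0]] 
rot [[0.0, 0.0, -2.2], [0.0, 0.0, -1.7], [0.0, 0.0, -1.7], [0.0, 0.0, -1.7], [0.0, 0.0, -1.2]]
```

Both sides ended on a clear stop (force rising, motion stalling). Back upright, then lift gently.

>>> drive_tool(offset=[[-2.2,0.2,0],[-2.6,0.3,0],[-2.5,0.3,0],[-2.4,0.3,0],[-1.5,0.1,0],[0,0,0]], rot=[[0,0,-2.3],[0,0,-1.7],[0,0,-1.7],[0,0,-1.7],[0,0,-1.2],[0,0,0]], jaw=[0.9,0.9,0.9,0.9,0.9,0.9])

```text
t: 25.22
position: [586.5, 83.0, 129.0]
tool_rot: [-0.567, 0.571, -0.418, 0.421]
contact_force: [1.3, 0.4, -2.2]
width: 23.5
```

Run:
```python
from lean import *
where(); p,R,s=cur(); print(R.inv().apply(T0+[0,0,3]-p), np.degrees((R.inv()*Rb).as_rotvec()))
```

```text
t 25.225 lean 0.007420529200799069 d mill xyz -0.1269138834254502 -1.2284331738932195 0.41828683723235827 F mill 1.3315724446745691 0.040069384687128895 -2.1517279311743858 M [-0.04  0.02 -0.04] w 23.481056878652616
[-1.21 -2.59  0.12] [0.03 0.02 0.43]
```

>>> drive_tool(offset=[[-1,-1,0],[-0.3,-2,0],[0,-2.5,0],[0,-2.5,0],[0,0,0]], rot=[[0,0,0.4],[0,0,0],[0,0,0],[0,0,0],[0,0,0]], jaw=[0.9,0.9,0.9,0.9,0.9])

```text
t: 25.85
position: [586.3, 84.1, 137.4]
tool_rot: [-0.569, 0.569, -0.42, 0.419]
contact_force: [0.4, 0.7, -0.6]
width: 23.6
```

Run:
```python
from lean import *
where()
```

```text
t 25.85 lean 0.00015334048905177766 d mill xyz 0.06631522233447773 -0.10382204657035377 8.78906134662489 F mill 0.5713648099695954 0.5820696967803056 -0.5680268093842753 M [-0.09  0.    0.01] w 23.61148973645879
```

>>> drive_tool(offset=[[0,-5,0],[0,-8,0],[0,-12,0],[0,-15,0],[0,-13,0],[0,-9,0],[0,-5,0],[0,-2,0]], rot=[[0,0,0],[0,0,0],[0,0,0],[0,0,0],[0,0,0],[0,0,0],[0,0,0],[0,0,0]], jaw=[0.9,0.9,0.9,0.9,0.9,0.9,0.9,0.9])

```text
t: 26.85
position: [586.2, 84.2, 206.2]
tool_rot: [-0.569, 0.569, -0.42, 0.419]
contact_force: [0.0, -0.2, -2.1]
width: 23.6
```

Run:
```python
from lean import *
where()
a,d=vision.grab_frame('side'); cv2.imwrite('pics/s9.png',cv2.resize(a[170:420,180:420],(768,600)));np.savez('pics/s9.npz',p=a,d=d)
print(proj('side',[586,84.5,128]),proj('side',[586,84.5,108]))
```

```text
t 26.85 lean -7.128721138234342e-05 d mill xyz 0.008885834320002391 -0.07528622216132307 77.59910721512853 F mill -0.020615197818114068 -0.1765755296919529 -2.0682247607826874 M [-0.08  0.05  0.04] w 23.59146755387291
[[299.74 272.83]] [[300.39 280.94]]
```

View pics/s9.png

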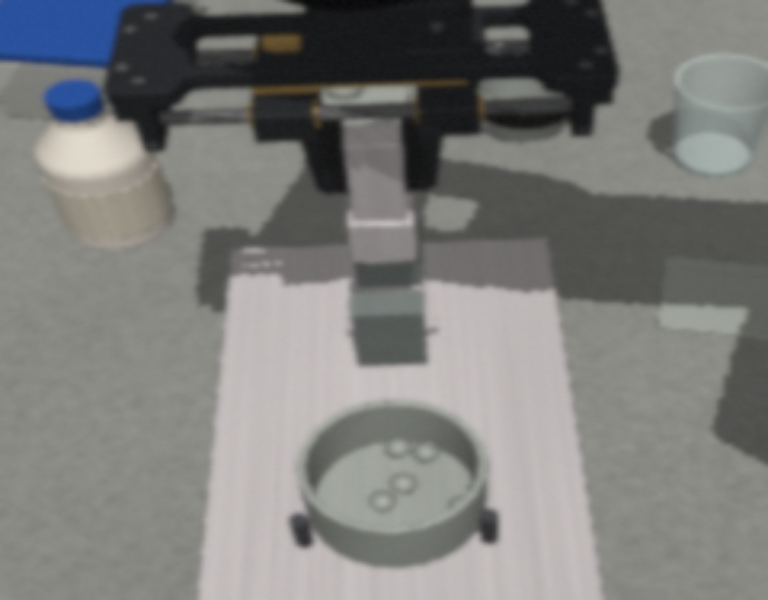

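Run:
```python
from lean import *
f=np.load('pics/s9.npz');Wc=cloud('side',f['d'])
# front face column of block
for col in (296,300,304):
    r=[(v,np.round(Wc[v,col],0).tolist()) for v in range(254,296,3)]
    print(col,r)
```

```text
296 [(254, [586.0, 93.0, 180.0]), (257, [586.0, 94.0, 175.0]), (260, [587.0, 93.0, 168.0]), (263, [586.0, 95.0, 164.0]), (266, [587.0, 96.0, 158.0]), (269, [587.0, 97.0, 152.0]), (272, [587.0, 97.0, 145.0]), (275, [587.0, 98.0, 139.0]), (278, [588.0, 97.0, 131.0]), (281, [600.0, 67.0, 81.0]), (284, [600.0, 67.0, 73.0]), (287, [601.0, 67.0, 64.0]), (290, [600.0, 70.0, 60.0]), (293, [586.0, 107.0, 107.0])]
300 [(254, [581.0, 91.0, 180.0]), (257, [581.0, 92.0, 174.0]), (260, [582.0, 91.0, 167.0]), (263, [581.0, 94.0, 164.0]), (266, [581.0, 95.0, 158.0]), (269, [582.0, 94.0, 149.0]), (272, [581.0, 96.0, 146.0]), (275, [582.0, 95.0, 137.0]), (278, [583.0, 94.0, 129.0]), (281, [593.0, 66.0, 81.0]), (284, [594.0, 65.0, 72.0]), (287, [595.0, 65.0, 64.0]), (290, [594.0, 67.0, 58.0]), (293, [580.0, 107.0, 109.0])]
304 [(254, [576.0, 89.0, 179.0]), (257, [576.0, 89.0, 173.0]), (260, [576.0, 91.0, 168.0]), (263, [576.0, 93.0, 164.0]), (266, [576.0, 93.0, 157.0]), (269, [576.0, 94.0, 151.0]), (272, [577.0, 92.0, 142.0]), (275, [576.0, 94.0, 137.0]), (278, [577.0, 93.0, 129.0]), (281, [587.0, 64.0, 80.0]), (284, [588.0, 64.0, 72.0]), (287, [588.0, 63.0, 63.0]), (290, [588.0, 66.0, 59.0]), (293, [574.0, 105.0, 109.0])]
```

The block's foot is at z ≈ 128 mm, 20 mm above the lock and centred over the slot; balls still in the jar. Let it settle, take a final check, then hand in.

>>> drive_tool(offset=[[0,0,0],[0,0,0],[0,0,0],[0,0,0]], rot=[[0,0,0],[0,0,0],[0,0,0],[0,0,0]], jaw=[0.9,0.9,0.9,0.9])

```text
t: 27.4
position: [586.3, 84.2, 206.0]
tool_rot: [-0.569, 0.569, -0.42, 0.419]
contact_force: [-0.7, 0.5, -1.7]
width: 23.4
```

Run:
```python
from lean import *
where()
a,d=vision.grab_frame('top'); cv2.imwrite('pics/t9.png',a)
from cell import workorder
Wc=cloud('top',d); m=(abs(Wc[...,2]-49)<4)&(np.hypot(Wc[...,0]-571,Wc[...,1]+162)<45); print('cup rim',m.sum(),cv2.minEnclosingCircle(Wc[m][:,:2].astype(np.float32)) if m.sum() else '')
```

```text
t 27.4 lean -0.00011362369948695617 d mill xyz 0.054432229655808795 -0.04870572444653894 77.42007343858538 F mill -0.565969956843656 0.6477859280146032 -1.7175030041253536 M [-0.07  0.04  0.01] w 23.399547207144565
cup rim 280 ((571.6783447265625, -161.58892822265625), 33.27519989013672)
```

View pics/t9.png

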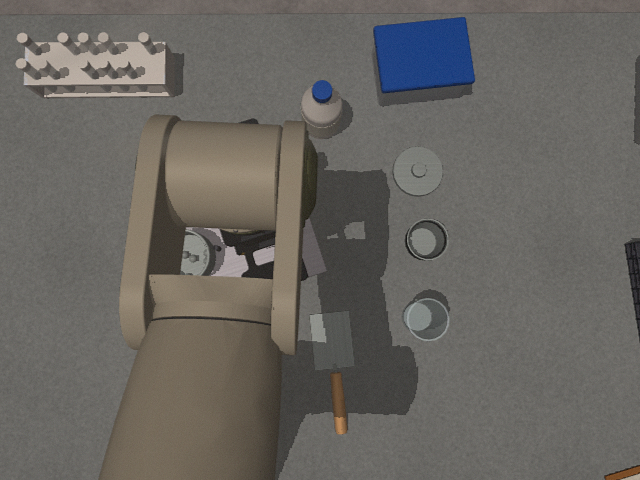

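The empty cup is upright at (427,240), and the lid, beaker, bottle and spatula are where they started. Handing in.

Run:
```python
from cell import workorder
print(workorder.hand_in())
```

```text
the job is handed in; nothing more can be done
None
```

The job is done and handed in at about 27.5 s of the 66 s allowed. I gripped the cup at an angle by its sleeve, tipped it about 112° over the jar and stood it back upright. Then I leaned the block towards each jaw (about +0.14 and −0.15 rad) until it stalled against a stop at about 12 N. It came out freely, and the arm ended holding it above the slot.

**Last checks:**
- **Balls:** the side view shows four balls clearly in the jar. The fifth is mostly hidden by the near wall but looks to be there. The cup is empty and no ball shows outside.
- **Cup:** it is upright with its rim centred within about 1 mm of where it started.
- **Block:** its foot is at about 128 mm, 20 mm above the lock's top. It is centred over the slot and was lifted straight up with no measurable lean.
- **Other things:** the lid, beaker, bottle and spatula look unmoved.
- **Jaws:** I did not measure their travel directly. I judged it from the force and from the block lifting past 5 mm without catching.

No check failed or disagreed.

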